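Snap the eyedrop holder onto the tray rail and stand the bottle in it

ROBOT

A 7-joint arm with a two-finger parallel gripper is mounted at the origin on the work surface. World frame = base frame: x ahead of the robot, y to its left, z up, the work surface at z = 0. Lengths are in m, angles in rad, forces in N, time in s.
With the tool pointing down it reaches from about 0.4 to 0.85 m from the base axis. Payload 4.5 kg.
Tool frame: the origin (TCP) lies at the very end of the fingers, on their centre line; the grasp point (between the pads) lies 19 mm behind it (r.grip_depth is the distance from the TCP to the grasp point, in m); z points along the fingers, x is the direction in which the jaws open and shut, and the axes are right-handed (so a half turn about z gives the same grasp; the last joint's range is limited). The gripper opens to 88 mm and grips with 3 to 60 N. Pads are 18 mm wide; open, the fingers measure 123 mm over their backs; the gripper's body (75 mm by 187 mm) begins 45 mm behind the grasp point.
Start: joints at [1.184, 0.689, -0.195, 1.565, 0.157, 0.902, -0.215], TCP at [0.255, -0.57, 0.239] pointing down, gripper open.
Joint ranges: [-3.01, 3.01], [-0.46, 2.08], [-1.47, 1.51], [0.13, 2.56], [-1, 4.14], [0.04, 2.09], [-2.66, 2.66]. Speed limits (rad/s): [2.57, 2.57, 3.14, 3.14, 3.14, 3.14, 3.14].

INTERFACE

Orientations are given as a unit quaternion [x, y, z, w].
In Python, from plant import r gives the robot as it stands. The module is installed in compiled form; this text tells all that it offers.
- The arm moves only by the shell command python3 -m jog 'ROWS' [FORCE]. ROWS is JSON, a list of rows, each a list of 5 numbers: the shift along the tool's x, y, z in units of 1 m (1.0 is 1 m), then the turn about the tool's z in units of 360 degrees (1.0 is 360 degrees), then the closure, from 0 (fully open) to 1 (shut). In form: [[dx, dy, dz, yaw, fingers], ...]. A call has 1 to 20 rows; each row shifts and turns the commanded pose from where the row before left it, along the tool's axes as they then stand; what a row does not reach is not made up. A row lasts 1/10 s, in which the tool goes at most 50 mm and 8.59 degrees, less where a joint would pass 70% of its speed; a pose out of reach is approached as far as the arm can. A call with a number of a shift or a turn outside -1 to 1 is refused whole. A call with a gripper value outside its range is refused whole. The fingers move at their own pace and stop on an object; FORCE is the grip in N (left out, the last holds). Time passes only in rows, so rows that do not move let the fingers close. It gives the time, the measured TCP pose, the force and the opening at its end, in the units of the state.
- r.get_state(): the state, without advancing time (a new reading comes with each control period).
- r.snapshot(name): name is "scene" or "top"; returns the picture (384x512x3 uint8, red, green, blue); there is no depth.
- r.get_calibration(name): a dict with "mtx" (3x3 intrinsics, pixels), "R" (3x3) and "t" (3): a world point X has camera coordinates R X + t. Camera axes: x right, y down, z forward; pixel columns grow to the right and rows downward; lengths in m; the calibration is good to about 2 mm. A picture is of the moment at which its call begins. get_calibration takes no time and is no camera call.
- r.finish_job(): hands the job in, once; it reports no verdict.
Trained networks look in the newest picture that a camera, given by its name, has taken for a name from the list of things; names that differ only in an ending like _2 or _b are one class to them, and where a whole thing is asked for, a point or a joint stands for the part that bears it (a point fixed in the world has none). Each returns a list of dicts, best first, with "score" (0 to 1); they miss things now and then, are a little off and sometimes report something else, mostly with a low value. They report only what shows in the picture. A call takes as long as a camera call. They do not tell look-alikes from the thing itself.
- r.cut_out(thing, camera): "pixels" (384x512 bool, what is visible of it) and "rect" ([left, top, right, bottom] in pixels, round what is visible of it).
The state is a dict: "clock": time; "q": joint angles; "qd": joint speeds; "joint_torque": joint torques, N m; "tool_pos": TCP position; "eef_rot": TCP orientation; "contact_force": force on the tool from outside, world axes, zero at the start; "moment": the same for the moment, N m; "opening": opening from 0.0 (shut) to 1.0 (fully open).
Only numpy, scipy, OpenCV 4.12 (cv2) and the standard library are available. Lean on these libraries where they do the work, as an engineer would, in place of code of your own. Each camera call takes 0.05 s, during which the arm holds its last target.

TASK

Snap the clip-on bottle holder onto the round bar of the rail at the far side of the steel tray: set it across the bar and push it straight down, firmly but without forcing it, until both spring arms have snapped past the bar and it sits fully home and level, and let go. Then stand the green-capped eyedrop bottle upright on the floor of either of the holder's cups and let go. Leave the other two bottles, the magnifier and the glasses case where they are.

Things in the scene. Friction and masses are not known exactly. Their poses are not given: they have to be found in the camera images.
- tray: Fixed stainless steel tray, 320 (x) x 530 (y) mm, walls 22 mm high, floor 3 mm thick. Origin at the centre of its underside on the cart top; x points across the tray towards the rail side, y along the tray and the bar, z up. The tray does not move when pushed.
- rail: Steel rail at the tray's far side: two posts 200 mm either side of the middle, rising to 123 mm, carry a level round bar, 20 mm in diameter, straight and free for 185 mm either side of the middle, in black clamp blocks. Origin below the bar's axis at mid length, at cart-top level; axes as the tray's. The bar is clamped rigidly with its axis somewhere 56 to 106 mm up: that height is not reported.
- holder: Pale blue-green plastic clip-on holder, 60 g: two open cups side by side (outside diameter 37 mm, rims at z = 34 mm) with a sprung clip between them and a grip tab above. Stands on its cups in the tray. Origin at the centre of its underside; x runs from cup to cup, y lies along the bar when fitted, z up. Turned half round it is the same.
- holder_tab (a point): Point in the holder's grip tab, 64 mm above its underside and 16 mm below the tab's top. The tab stands from z = 36 to 80 mm, 26 mm wide in the holder's x and 14 mm thick in its y; pinch it across the 14 mm. Keep fingertips above z = 36 mm. Axes as the holder's.
- holder_clip (a point): Centre of the clip, 20 mm above the holder's underside; on the bar's axis when home. Arms 30 mm long in y, tips 12 mm below here, mouth 21 mm, throat 15 mm. Over the last 12 mm before home they resist with up to 7 to 11 N, snap past half way, then the flat bridge (10 mm above here) lands on the rigid bar. Forcing: over 45 N on the bar, some 30 N of push beside the clip's own squeeze of 13 N.
- spring_a (a joint): Opening of the sprung clip arm on the holder's +x side, rad: 0 free, about 0.16 as the bar's widest point goes through the throat, 0.04 to 0.11 fully home on the bar, about 0.14 at 3 mm short of home.
- spring_b (a joint): The same for the arm on the holder's -x side.
- cup_a (a point): Centre of the inner floor of the holder's cup on its +x side, 39 mm from the holder's middle and 3 mm above its underside; the cup is open upward, 31 mm deep, 32 mm inside diameter.
- cup_b (a point): The same for the cup on the holder's -x side.
- bottle_green: White plastic eyedrop bottle with a green twist cap, 22 g: body 26 mm in diameter and 56 mm high, shoulder, cap 17 mm in diameter up to 78 mm. Origin at the centre of its underside, z up. Stands upright in the tray.
- bottle_red: The same bottle with a red cap. To be left alone.
- bottle_yellow: The same bottle with a yellow cap. To be left alone.
- magnifier: Round hand magnifier of blue acrylic lying flat in the tray at its +y end: lens ring 76 mm in diameter, 9 mm thick, origin under the lens centre, handle 18 mm wide reaching 130 mm along its -x. To be left alone.
- glasses_case: Closed grey glasses case, 160 (x) x 58 (y) x 36 mm high, lying at the tray's -y end. Origin at the centre of its underside. To be left alone.
Things that resemble listed ones, but are neither listed nor needed, are in the scene too. What is shaped like the holder but orange is not meant.

How it is judged:
On the way:
1. the holder is snapped fully home on the bar and let go: centred on it within 3 mm, in line, level within 0.2 rad, both arms closed under it (0.01 to 0.13 rad), gripping with over 5 N (x of holder_clip in the frame of rail between -0.003 and 0.003 m and value of joint spring_a between 0.01 and 0.13 rad and value of joint spring_b between 0.01 and 0.13 rad and contact force between holder and rail above 5 N and y of holder_clip in the frame of rail between -0.165 and 0.165 m and angle between the y axis of holder and the y axis of tray, either way round below 0.09 rad and angle between holder's own z axis and vertical below 0.2 rad and contact force between the fingers and holder below 0.1 N), for 0.3 s.
At the end, for the whole second after the job is handed in: Holder snapped home on the bar: centred within 3 mm, in line within 0.09 rad, level within 0.2 rad, arms at 0.01 to 0.13 rad gripping with over 5 N; green-capped bottle in a cup, within 4 mm of its floor, 8 mm of its centre and 0.3 rad of upright; both at rest (x of holder_clip in the frame of rail between -0.003 and 0.003 m and value of joint spring_a between 0.01 and 0.13 rad and value of joint spring_b between 0.01 and 0.13 rad and contact force between holder and rail above 5 N and y of holder_clip in the frame of rail between -0.165 and 0.165 m and angle between the y axis of holder and the y axis of tray, either way round below 0.09 rad and angle between holder's own z axis and vertical below 0.2 rad and ((horizontal distance between bottle_green and cup_a below 0.008 m and z of bottle_green in the frame of cup_a between -0.004 and 0.004 m) or (horizontal distance between bottle_green and cup_b below 0.008 m and z of bottle_green in the frame of cup_b between -0.004 and 0.004 m)) and angle between bottle_green's own z axis and vertical below 0.3 rad and linear speed of each of bottle_green, holder below 0.02 m/s); the robot touches nothing.
It fails at once if the holder is pressed against the bar with more than 45 N (contact force between holder and rail above 45 N).
It fails at once if the red- or yellow-capped bottle, the magnifier or the glasses case is moved by more than 15 mm (distance of any of bottle_red, bottle_yellow, magnifier, glasses_case from where it was at the start of the episode above 0.015 m).
It fails at once if one of the two other bottles is tipped over (angle between any of bottle_red, bottle_yellow's own z axis and vertical above 0.4 rad).
It also fails if it takes over 58 s, if anything falls off the work surface, if the arm or the gripper's body presses on something with over 40 N, if the wrist force passes 120 N, or if a joint passes its speed limit or range.

## Working session

There is one attempt and no reset: what is moved stays moved. The work goes in short steps, Python scripts to look and compute and a shell command to move; the robot and the scene stay as the last step left them, time stands still between calls to the robot, and variables do not carry over. Pictures are saved under pics/ and viewed, and the job is handed in when it is done.

```bash
mkdir -p pics; python3 - <<'E'
from plant import r
import cv2,numpy as np
for n in("scene","top"):
    im=r.snapshot(n); cv2.imwrite(f"pics/{n}0.png",cv2.resize(im[:,:,::-1],(800,600),interpolation=cv2.INTER_CUBIC))
    c=r.get_calibration(n); print(n,c["mtx"].round(1).tolist(),c["R"].round(4).tolist(),c["t"].round(4).tolist())
    for t in("holder","bottle_green","rail","tray"):
        for d in r.cut_out(t,n): 
            m=d["pixels"]; col=im[m].mean(0).round() if m.any() else None
            print(n,t,round(d["score"],2),d["rect"],m.sum(),col)
s=r.get_state();print(s["clock"],s["tool_pos"],s["eef_rot"],s["opening"],s["contact_force"])
E
```

```text
scene [[386.5, 0.0, 248.6], [0.0, 386.5, 188.1], [0.0, 0.0, 1.0]] [[-0.587, 0.8094, -0.0166], [0.4686, 0.323, -0.8223], [-0.6602, -0.4904, -0.5689]] [0.1698, -0.2013, 1.29]
scene holder 0.78 [351.9, 163.0, 401.8, 193.5] 732 [83. 35.  8.]
scene holder 0.77 [279.3, 308.0, 337.5, 373.5] 1834 [98. 42.  8.]
scene holder 0.6 [338.2, 253.0, 403.5, 297.6] 1580 [90. 40. 10.]
scene holder 0.59 [201.9, 177.3, 247.7, 218.5] 942 [47. 65. 62.]
scene bottle_green 0.56 [184.7, 150.1, 193.1, 178.3] 230 [53. 57. 48.]
scene bottle_green 0.43 [196.3, 166.7, 208.3, 194.8] 301 [66. 55. 51.]
scene rail 0.78 [89.7, 153.5, 228.1, 287.5] 2344 [70. 73. 71.]
scene tray 0.84 [88.1, 142.2, 336.1, 307.0] 17144 [95. 98. 96.]
top [[458.2, 0.0, 249.8], [0.0, 458.2, 189.8], [0.0, 0.0, 1.0]] [[0.0051, -1.0, -0.0012], [-0.9976, -0.005, -0.0689], [0.0689, 0.0016, -0.9976]] [0.0996, 0.4453, 1.2218]
top holder 0.72 [104.9, 147.2, 145.6, 172.2] 559 [84. 44. 19.]
top holder 0.67 [137.9, 265.9, 185.5, 287.7] 536 [93. 49. 21.]
top holder 0.62 [249.7, 157.0, 271.1, 197.8] 475 [74. 91. 90.]
top holder 0.62 [123.4, 75.7, 148.3, 120.5] 570 [80. 41. 18.]
top bottle_green 0.57 [250.8, 157.2, 271.4, 197.6] 502 [74. 91. 90.]
top bottle_green 0.43 [317.5, 191.3, 330.0, 198.5] 90 [47. 60. 47.]
top rail 0.79 [197.6, 87.5, 379.3, 131.2] 1730 [60. 61. 63.]
top tray 0.86 [173.8, 86.5, 383.9, 236.5] 22028 [74. 78. 84.]
0.5 [ 0.25530724 -0.5704701   0.23869948] [ 8.39185023e-01 -5.43846023e-01  3.86545426e-06  2.42815210e-08] 0.9989937212122173 [0.02113401 0.09379037 0.36059686]
```

View pics/scene0.png

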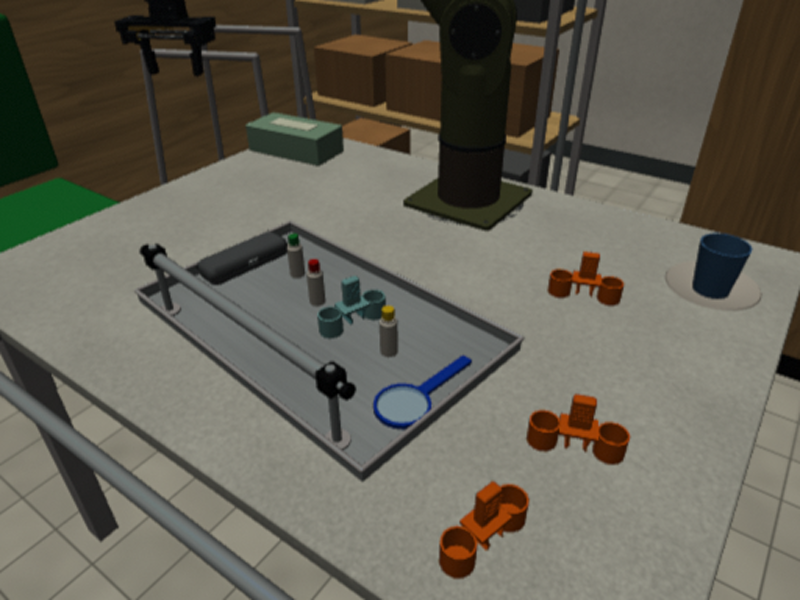

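View pics/top0.png

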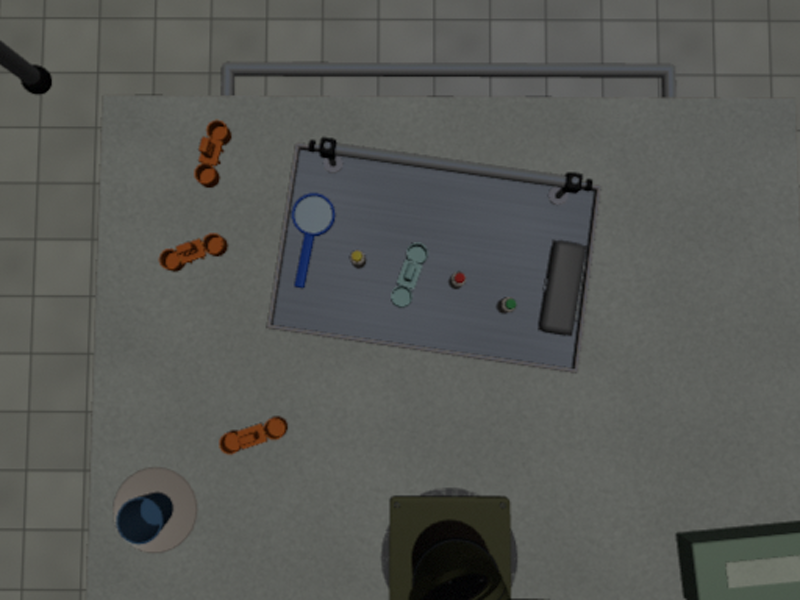

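The top view shows the pale holder at about native (261,176), the green cap at (325,194), and the bar running from (210,95) to (367,117). I'll zoom in for accurate measurements.

```bash
python3 - <<'E'
from plant import r
import cv2,numpy as np
a=r.snapshot("scene");b=r.snapshot("top");np.save("s0.npy",a);np.save("t0.npy",b)
def z(im,x0,y0,x1,y1,k,n):
    c=im[y0:y1,x0:x1,::-1].astype(float);c=np.clip(c*1.6,0,255).astype('uint8')
    cv2.imwrite(n,cv2.resize(c,None,fx=k,fy=k,interpolation=cv2.INTER_NEAREST))
z(a,85,135,285,285,4,"pics/s1.png");z(b,170,80,390,240,3.6,"pics/t1.png")
E
```

```text
(no output)
```

View pics/s1.png

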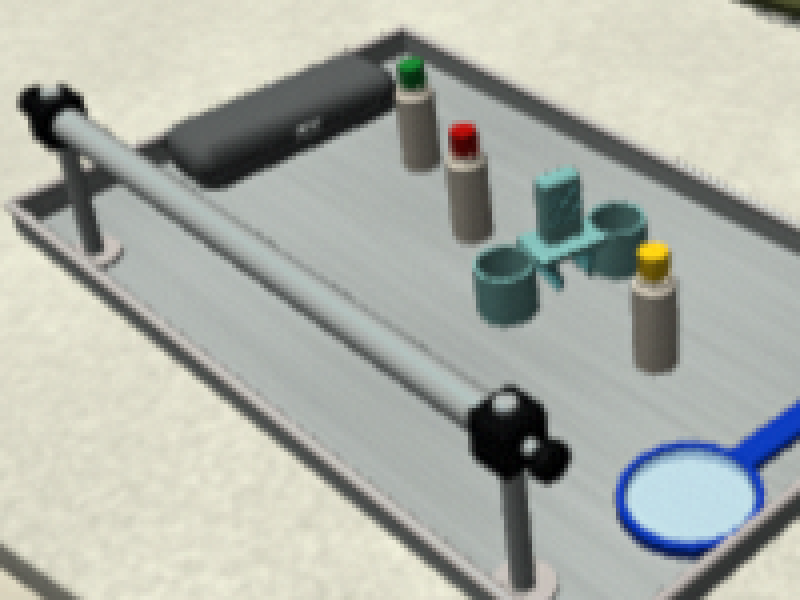

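View pics/t1.png

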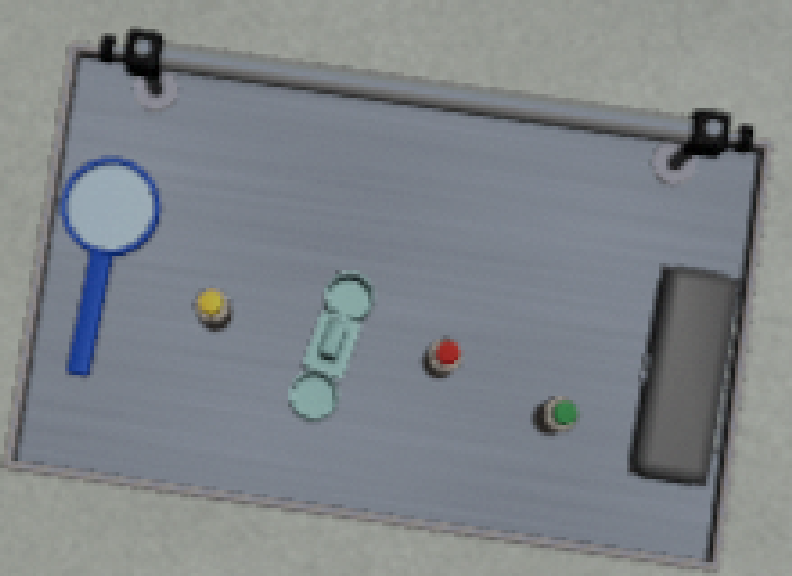

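```bash
cat > h.py <<'E'
import numpy as np,cv2
from plant import r
from scipy.optimize import minimize,differential_evolution
from scipy.ndimage import map_coordinates,gaussian_filter
C={n:r.get_calibration(n) for n in("scene","top")}
def proj(n,X):
    c=C[n];p=np.asarray(X)@np.array(c["R"]).T+np.array(c["t"]);p=p@np.array(c["mtx"]).T
    return p[:,:2]/p[:,2:]
def cam(n): c=C[n];return -np.array(c["R"]).T@np.array(c["t"])
a=np.linspace(0,2*np.pi,32,endpoint=False)
def cyl(x,rad,z0,z1,r1=None):
    r1=rad if r1 is None else r1
    return np.vstack([np.c_[x+rad*np.cos(a),rad*np.sin(a),0*a+z0],np.c_[x+r1*np.cos(a),r1*np.sin(a),0*a+z1]])
def box(x,y,z0,z1): return np.array([[i*x,j*y,k] for i in(-1,1) for j in(-1,1) for k in(z0,z1)])
HOLD=[cyl(.039,.0185,0,.034),cyl(-.039,.0185,0,.034),box(.013,.007,.036,.080),box(.022,.007,.030,.036)]
BOT=[cyl(0,.013,0,.056),cyl(0,.013,.056,.062,.0085),cyl(0,.0085,.056,.078)]
S=4
def render(n,prims,x,y,z,yaw,win):
    x0,y0,x1,y1=win;m=np.zeros(((y1-y0)*S,(x1-x0)*S),'uint8')
    R=np.array([[np.cos(yaw),-np.sin(yaw),0],[np.sin(yaw),np.cos(yaw),0],[0,0,1]])
    for P in prims:
        q=(proj(n,P@R.T+[x,y,z])-[x0,y0]+.5)*S
        h=cv2.convexHull(q.astype('float32'));cv2.fillConvexPoly(m,np.round(h*16).astype('int32'),1,shift=4)
    return m.reshape(y1-y0,S,x1-x0,S).mean((1,3))
def fit(prims,masks,p0,z=None,names=("scene","top"),yaw=True,sig=.7):
    wins={}
    for n in names:
        ys,xs=np.nonzero(masks[n]);wins[n]=(xs.min()-12,ys.min()-12,xs.max()+13,ys.max()+13)
    def f(p):
        e=0
        for n in names:
            w=wins[n];M=masks[n][w[1]:w[3],w[0]:w[2]].astype(float)
            e+=((gaussian_filter(render(n,prims,p[0],p[1],z if z is not None else p[3],p[2] if yaw else 0,w),sig)-gaussian_filter(M,sig))**2).sum()/M.sum()
        return e
    k=np.array([.008,.008,.1]+([] if z is not None else [.008]))
    best=None
    for s in(1,.4,.15):
        p=np.array(p0,float) if best is None else best.x
        sim=np.vstack([p]+[p+s*k*np.eye(len(p))[i] for i in range(len(p))])
        best=minimize(f,p,method='Nelder-Mead',options=dict(initial_simplex=sim,xatol=1e-5,fatol=1e-6,maxiter=400))
    return best.x,best.fun
def ray(n,u,v,z):
    c=C[n];d=np.array(c["R"]).T@np.linalg.solve(np.array(c["mtx"]),[u,v,1]);o=cam(n)
    return o+d*(z-o[2])/d[2]
E
cat > m1.py <<'E'
from h import *
a_=np.load("s0.npy").astype(float);b_=np.load("t0.npy").astype(float)
print("rough holder",ray("top",261,177,.04),"green",ray("top",326.5,194.5,.08),"bar",ray("top",211,96,.08),ray("top",366,116,.08))
r.snapshot("scene");r.snapshot("top")
M={}
for n,im in(("scene",a_),("top",b_)):
    for d in r.cut_out("holder",n):
        m=d["pixels"];c=im[m].mean(0)
        if c[1]>c[0] and "h" not in M.setdefault(n,{}): M[n]["h"]=m
        if n=="scene" or 1: pass
    for d in r.cut_out("bottle_green",n):
        m=d["pixels"];ys,xs=np.nonzero(m);px=im[m]; g=((px[:,1]>1.3*px[:,0])&(px[:,1]>1.3*px[:,2])).mean()
        print(n,"bottle cand",xs.mean().round(1),ys.mean().round(1),m.sum(),round(d["score"],2),"green frac",g.round(2))
        if g>.1 and m.sum()<400: M[n]["b"]=m
hm={n:M[n]["h"] for n in M}
x,y,_=ray("top",261,177,.04)
# axis from top: cups
p=ray("top",266.7,162.5,.037)-ray("top",256.9,190,.037);yaw=np.arctan2(p[1],p[0])
for nm in(("scene","top"),("scene",),("top",)): print("holder",nm,*fit(HOLD,hm,[x,y,yaw],z=.003,names=nm))
bm={n:M[n]["b"] for n in M if "b" in M[n]};x,y,_=ray("top",326.5,194.5,.08)
for nm in(tuple(bm),)+tuple((k,) for k in bm): print("bottle",nm,*fit(BOT,bm,[x,y,0],z=.003,names=nm,yaw=False))
np.savez("masks.npz",**{f"{n}_{k}":v for n in M for k,v in M[n].items()})
# bar
G={}
for n,im in(("scene",a_),("top",b_)):
    g=gaussian_filter(im.mean(2),.6);G[n]=np.hypot(np.gradient(g,axis=0),np.gradient(g,axis=1))
def edges(n,p,s):
    # p: x0 (at mid), y0 fixed along normal; line point c + s*dir
    c=np.array([p[0],Y0,p[2]]);d=np.array([-np.sin(p[1]),np.cos(p[1]),0])
    P=c+s[:,None]*d
    v=cam(n)-P;v-=(v@d)[:,None]*d;L=np.linalg.norm(v,axis=1)
    v/=L[:,None];w=np.cross(d,v);k=.01/L
    off=.01*(k[:,None]*v+np.sqrt(1-k**2)[:,None]*w); off2=.01*(k[:,None]*v-np.sqrt(1-k**2)[:,None]*w)
    return proj(n,P+off),proj(n,P+off2)
A=ray("top",211,96,.08);B=ray("top",366,116,.08);mid=(A+B)/2;Y0=mid[1];d=A-B;yaw0=np.arctan2(-d[0],d[1])
s=np.linspace(-.165,.165,120)
def sc(p,ns):
    t=0
    for n in ns:
        for e in edges(n,p,s): t+=np.minimum(map_coordinates(G[n],[e[:,1],e[:,0]],order=1),12).mean()
    return -t
for ns in(("scene","top"),):
    o=differential_evolution(sc,[(mid[0]-.03,mid[0]+.03),(yaw0-.05,yaw0+.05),(.05,.112)],args=(ns,),seed=1,tol=1e-8,maxiter=300)
    print("bar",ns,o.x,o.fun,"Y0",Y0)
for h in np.arange(.054,.11,.004):
    q=[]
    for n in("scene","top"):
        oo=differential_evolution(lambda p:sc([p[0],p[1],h],(n,)),[(mid[0]-.03,mid[0]+.03),(yaw0-.05,yaw0+.05)],seed=1,maxiter=60);q.append((oo.x.round(4).tolist(),round(oo.fun,2)))
    print(round(h,3),q)
for n,im in(("scene",a_),("top",b_)):
    k=4;x0,y0=(90,150) if n=="scene" else (195,80)
    c=np.clip(cv2.resize(im[y0:y0+150,x0:x0+195,::-1],None,fx=k,fy=k)*1.6,0,255).astype('uint8')
    for e in edges(n,o.x,s):
        for u,v in e[::10]: cv2.circle(c,(int((u-x0+.5)*k),int((v-y0+.5)*k)),2,(0,0,255),-1)
    cv2.imwrite(f"pics/bar_{n}.png",c)
E
python3 m1.py
```

```text
rough holder [0.47715412 0.07239425 0.04      ] green [ 0.42916959 -0.09430593  0.08      ] bar [0.68379516 0.20382985 0.08      ] [ 0.63311491 -0.19777071  0.08      ]
scene bottle cand 188.7 165.1 242 0.54 green frac 0.13
top bottle cand 323.5 194.5 100 0.57 green frac 0.34
holder ('scene', 'top') [ 0.48320119  0.07096423 -0.33592109] 0.27701553075574586
holder ('scene',) [ 0.48184103  0.0684837  -0.29079751] 0.0818922480325406
holder ('top',) [ 0.48184966  0.07253562 -0.34711273] 0.16708823794553287
bottle ('scene', 'top') [ 0.43199535 -0.09363116  0.0121243 ] 0.058028489510124334
bottle ('scene',) [ 0.43080324 -0.09438331  0.04009766] 0.0335655568316195
bottle ('top',) [ 0.43207761 -0.09349812 -0.01523428] 0.021717588611845078
bar ('scene', 'top') [ 0.65223314 -0.13872765  0.10881374] -38.63449982737405 Y0 0.00302957036820492
0.054 [([0.6843, -0.1376], np.float64(-14.71)), ([0.6666, -0.1382], np.float64(-17.73))]
0.058 [([0.6836, -0.1391], np.float64(-14.76)), ([0.6656, -0.1382], np.float64(-17.83))]
0.062 [([0.6859, -0.1377], np.float64(-14.92)), ([0.6645, -0.1382], np.float64(-
[... 274 characters left out ...]
078 [([0.6358, -0.1383], np.float64(-20.72)), ([0.6603, -0.1381], np.float64(-18.26))]
0.082 [([0.6385, -0.1384], np.float64(-20.44)), ([0.6593, -0.1382], np.float64(-18.33))]
0.086 [([0.6413, -0.1374], np.float64(-20.26)), ([0.6582, -0.1379], np.float64(-18.4))]
0.09 [([0.6441, -0.1368], np.float64(-20.15)), ([0.6572, -0.138], np.float64(-18.47))]
0.094 [([0.6467, -0.1369], np.float64(-20.05)), ([0.6561, -0.138], np.float64(-18.54))]
0.098 [([0.6494, -0.1367], np.float64(-19.88)), ([0.6551, -0.1382], np.float64(-18.6))]
0.102 [([0.652, -0.1368], np.float64(-19.6)), ([0.654, -0.1382], np.float64(-18.66))]
0.106 [([0.6504, -0.1394], np.float64(-19.66)), ([0.653, -0.1381], np.float64(-18.71))]
```

View pics/bar_scene.png

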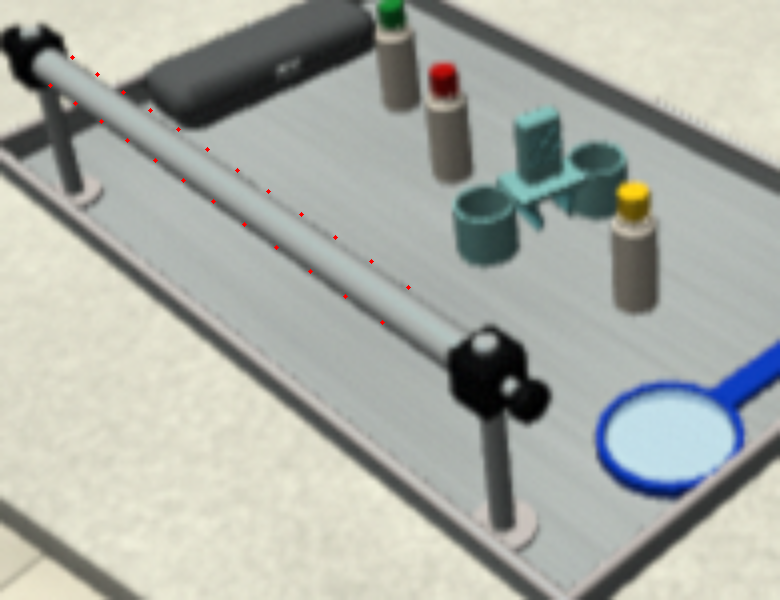

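View pics/bar_top.png

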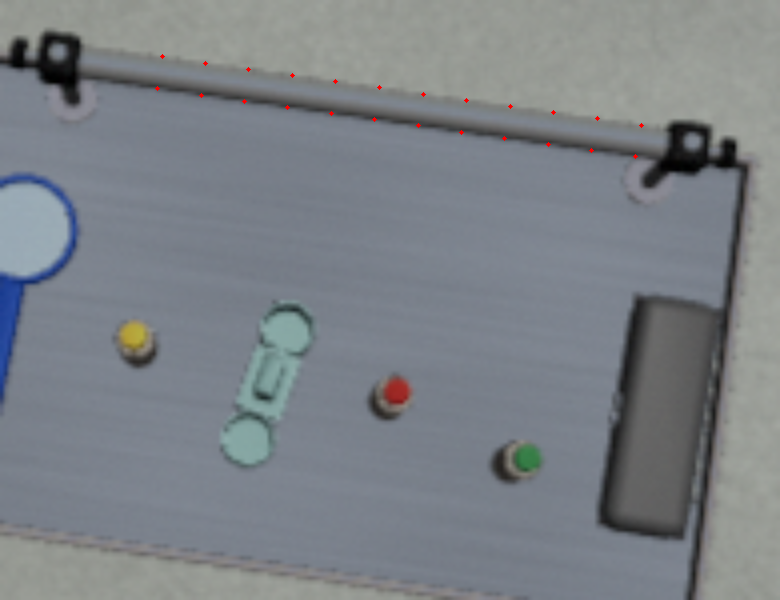

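```bash
python3 - <<'E'
from h import *
Z=np.load("masks.npz")
for n in("scene","top"):
    im=np.load({"scene":"s0.npy","top":"t0.npy"}[n]).astype(float)[:,:,::-1];m=Z[n+"_h"]
    ys,xs=np.nonzero(m);x0,y0=xs.min()-15,ys.min()-15;k=8
    c=np.clip(cv2.resize(im[y0:y0+75,x0:x0+75],None,fx=k,fy=k,interpolation=0)*1.6,0,255).astype('uint8')
    def dr(mm,col):
        cs,_=cv2.findContours(mm,cv2.RETR_EXTERNAL,cv2.CHAIN_APPROX_NONE);cv2.drawContours(c,cs,-1,col,1)
    dr(cv2.resize(m[y0:y0+75,x0:x0+75].astype('uint8'),None,fx=k,fy=k,interpolation=0),(0,0,255))
    R=render(n,HOLD,.482,.0715,.003,-.32,(x0,y0,x0+75,y0+75))
    dr((cv2.resize(R,None,fx=k,fy=k)>.5).astype('uint8'),(0,255,255))
    cv2.imwrite(f"pics/hm_{n}.png",c)
E
```

```text
(no output)
```

View pics/hm_scene.png

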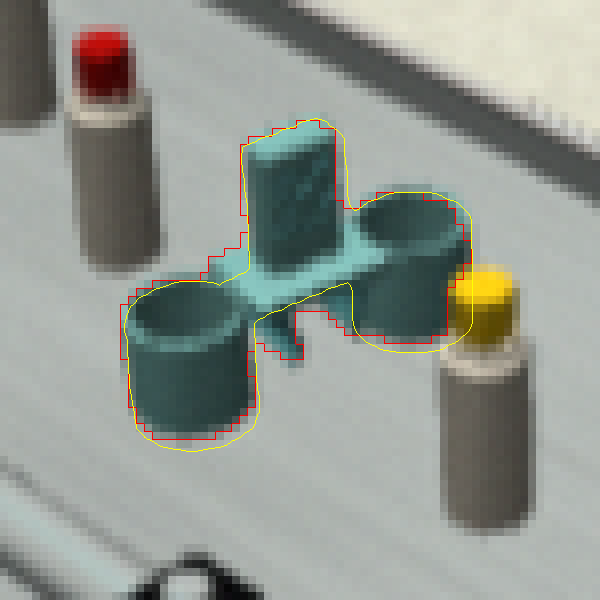

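View pics/hm_top.png

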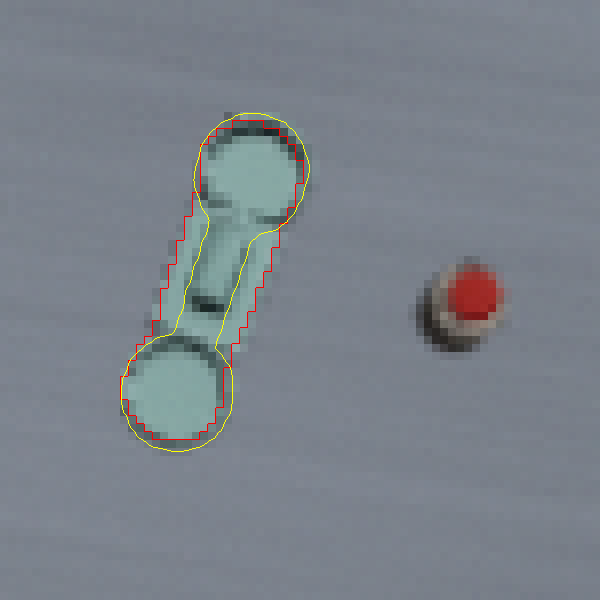

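```bash
python3 - <<'E'
import numpy as np,cv2
for n,(x0,y0) in dict(s0=(130,185),t0=(255,90)).items():
    im=np.load(n+".npy")[y0:y0+35,x0:x0+45,::-1].astype(float)
    im=(im-30)*2.2
    cv2.imwrite(f"pics/z_{n}.png",cv2.resize(np.clip(im,0,255).astype('uint8'),None,fx=16,fy=16,interpolation=0))
E
```

```text
(no output)
```

View pics/z_s0.png

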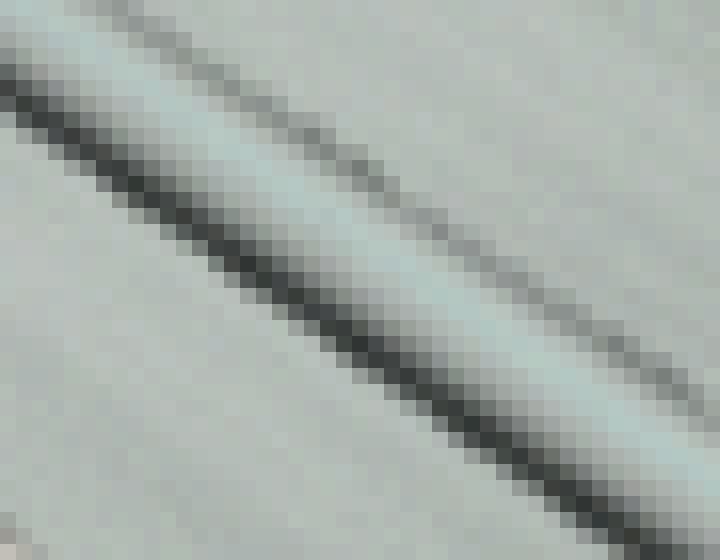

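View pics/z_t0.png

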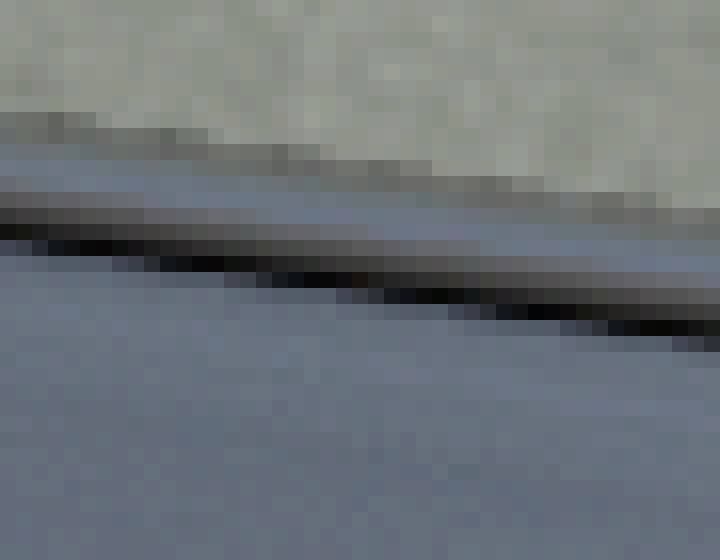

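```bash
cat > bar.py <<'E'
from h import *
Y0=0.003
D=None
def prof(n,im,yaw,x0,h,s,offs):
    # project axis points, sample along image perpendicular
    d=np.array([-np.sin(yaw),np.cos(yaw),0]);P=np.array([x0,Y0,h])+s[:,None]*d
    q=proj(n,P);t=proj(n,P+d*1e-4)-q;t/=np.linalg.norm(t,axis=1)[:,None];nn=np.c_[-t[:,1],t[:,0]]
    pts=q[:,None,:]+offs[None,:,None]*nn[:,None,:]
    return map_coordinates(im.mean(2),[pts[...,1],pts[...,0]],order=1),q,nn
if __name__=="__main__":
    offs=np.arange(-9,9.01,.5);s=np.linspace(-.15,.15,200)
    for n,f,x0 in(("scene","s0.npy",.6413),("top","t0.npy",.6575)):
        im=np.load(f).astype(float)
        for seg in(slice(0,70),slice(70,130),slice(130,200)):
            print(n,seg.start)
            p,_,_=prof(n,im,-.138,x0,.086,s[seg],offs)
            print(" ".join(f"{o:.1f}:{v:.0f}" for o,v in zip(offs,p.mean(0))))
    # px shift per mm
    for n in("scene","top"):
        print(n,proj(n,[[.65,0,.086],[.66,0,.086],[.65,0,.096]]).round(2).tolist())
E
python3 bar.py
```

```text
scene 0
-9.0:58 -8.5:63 -8.0:71 -7.5:80 -7.0:85 -6.5:87 -6.0:87 -5.5:90 -5.0:97 -4.5:105 -4.0:112 -3.5:115 -3.0:116 -2.5:116 -2.0:115 -1.5:114 -1.0:111 -0.5:108 0.0:103 0.5:97 1.0:89 1.5:78 2.0:68 2.5:62 3.0:64 3.5:76 4.0:90 4.5:102 5.0:107 5.5:108 6.0:108 6.5:109 7.0:110 7.5:111 8.0:112 8.5:112 9.0:113
scene 70
-9.0:113 -8.5:113 -8.0:112 -7.5:111 -7.0:106 -6.5:101 -6.0:97 -5.5:98 -5.0:104 -4.5:110 -4.0:114 -3.5:116 -3.0:117 -2.5:116 -2.0:115 -1.5:113 -1.0:111 -0.5:108 0.0:104 0.5:98 1.0:90 1.5:80 2.0:70 2.5:62 3.0:61 3.5:71 4.0:88 4.5:104 5.0:112 5.5:114 6.0:114 6.5:113 7.0:113 7.5:113 8.0:113 8.5:113 9.0:113
scene 130
-9.0:109 -8.5:109 -8.0:107 -7.5:104 -7.0:99 -6.5:95 -6.0:97 -5.5:102 -5.0:109 -4.5:113 -4.0:116 -3.5:117 -3.0:117 -2.5:117 -2.0:115 -1.5:113 -1.0:111 -0.5:108 0.0:104 0.5:99 1.0:92 1.5:83 2.0:73 2.5:63 3.0:58 3.5:63 4.0:76 4.5:92 5.0:104 5.5:109 6.0:110 6.5:110 7.0:109 7.5:108 8.0:108 8.5:108 9.0:108
top 0
-9.0:83 -8.5:83 -8.0:83 -7.5:83 -7.0:82 -6.5:82 -6.0:82 -5.5:81 -5.0:78 -4.5:72 -4.0:59 -3.5:45 -3.0:41 -2.5:47 -2.0:55 -1.5:62 -1.0:69 -0.5:74 0.0:79 0.5:83 1.0:84 1.5:83 2.0:82 2.5:80 3.0:79 3.5:79 4.0:81 4.5:87 5.0:93 5.5:96 6.0:96 6.5:96 7.0:96 7.5:95 8.0:95 8.5:96 9.0:96
top 70
-9.0:83 -8.5:84 -8.0:84 -7.5:83 -7.0:82 -6.5:82 -6.0:82 -5.5:81 -5.0:79 -4.5:73 -4.0:61 -3.5:46 -3.0:41 -2.5:47 -2.0:55 -1.5:62 -1.0:69 -0.5:74 0.0:79 0.5:83 1.0:84 1.5:83 2.0:82 2.5:80 3.0:79 3.5:79 4.0:81 4.5:86 5.0:92 5.5:95 6.0:95 6.5:95 7.0:95 7.5:95 8.0:95 8.5:95 9.0:95
top 130
-9.0:82 -8.5:82 -8.0:83 -7.5:83 -7.0:82 -6.5:81 -6.0:80 -5.5:79 -5.0:77 -4.5:72 -4.0:61 -3.5:47 -3.0:41 -2.5:46 -2.0:55 -1.5:62 -1.0:68 -0.5:74 0.0:79 0.5:83 1.0:84 1.5:83 2.0:82 2.5:80 3.0:79 3.5:78 4.0:80 4.5:85 5.0:91 5.5:94 6.0:95 6.5:95 7.0:95 7.5:95 8.0:95 8.5:95 9.0:95
scene [[147.2, 203.61], [143.55, 205.99], [146.4, 199.78]]
top [[289.74, 108.63], [289.73, 104.81], [290.07, 107.67]]
```

```bash
sed -i 's/box(.022,.007,.030,.036)/box(.021,.015,.030,.036)/' h.py; cat > m2.py <<'E'
from h import *
Z=np.load("masks.npz")
hm={n:Z[n+"_h"].copy() for n in("scene","top")}
# occluded corner by yellow bottle in scene: add nothing
for nm in(("scene","top"),("scene",),("top",)):
    p,e=fit(HOLD,hm,[.482,.071,-.3],z=.003,names=nm);print(nm,p,e)
    p,e=fit(HOLD,hm,[.482,.071,-.3,.003],names=nm) if len(nm)==2 else (0,0);print(p,e)
E
python3 m2.py
```

```text
('scene', 'top') [ 0.48324835  0.07087561 -0.32601154] 0.1125128691343513
[ 0.4837098   0.07121126 -0.32742421  0.00485096] 0.1035645707192204
('scene',) [ 0.48228788  0.06881777 -0.2913733 ] 0.048282304993382825
0 0
('top',) [ 0.48215618  0.07193463 -0.33499771] 0.04064199211534371
0 0
```

```bash
python3 -m jog '[[-0.029,-0.0276,0,0,0.5],[-0.029,-0.0276,0,0,0.5],[-0.029,-0.0276,0,0,0.5],[-0.029,-0.0276,0,0,0.5],[-0.029,-0.0276,0,0,0.5],[-0.029,-0.0276,0,0,0.5],[-0.029,-0.0276,0,0,0.5],[-0.029,-0.0276,0,0,0.5],[-0.029,-0.0276,0,0,0.5],[-0.029,-0.0276,0,0,0.5],[-0.029,-0.0276,0,0,0.5],[-0.029,-0.0276,0,0,0.5],[-0.029,-0.0276,0,0,0.5],[-0.029,-0.0276,0,0,0.5],[-0.029,-0.0276,0,0,0.5],[-0.029,-0.0276,0,0,0.5],[-0.029,-0.0276,0,0,0.5]]' 15; python3 -m jog '[[0,0,0,0.02,0.5],[0,0,0,0.02,0.5],[0,0,0,0.02,0.5],[0,0,0,0.02,0.5],[0,0,0,0.02,0.5],[0,0,0,0.02,0.5],[0,0,0,0,0.5],[0,0,0,0,0.5]]'
cat > to.py <<'E'
import sys,numpy as np
from plant import r
from scipy.spatial.transform import Rotation as R
s=r.get_state();M=R.from_quat(s["eef_rot"]).as_matrix()
print("t",round(s["clock"],2),"pos",np.round(s["tool_pos"],4),"jaw deg",np.degrees(np.arctan2(M[1,0],M[0,0])).round(2),"zdev",M[:2,2].round(4),"F",np.round(s["contact_force"],2),"open",round(s["opening"],3),"q7",round(s["q"][6],2))
if len(sys.argv)>3:
    t=np.array(list(map(float,sys.argv[1:4])));print("tool delta",(M.T@(t-s["tool_pos"])).round(4))
if len(sys.argv)>4:
    d=(float(sys.argv[4])-np.degrees(np.arctan2(M[1,0],M[0,0])));d=(d+90)%180-90;print("yaw turns",round(-d/360,4))
E
python3 to.py .483 .071 .048 71.1
```

```text
clock: 2.6
tool_pos: [0.4828, 0.0729, 0.2389]
eef_rot: [0.839, -0.544, 0.0, -0.0]
contact_force: [-0.3, 0.2, -0.7]
opening: 0.499
clock: 3.4
tool_pos: [0.4823, 0.0714, 0.2388]
eef_rot: [-0.581, 0.814, -0.0, 0.0]
contact_force: [0.6, -0.3, 0.1]
opening: 0.499
t 3.4 pos [0.4823 0.0714 0.2388] jaw deg -108.9 zdev [ 0.0003 -0.0001] F [ 0.55 -0.31  0.11] open 0.499 q7 -2.05
tool delta [ 1.000e-04 -8.000e-04  1.908e-01]
yaw turns 0.0
```

```bash
python3 -m jog '[[0,0,0.025,0,0.5],[0,0,0.03,0,0.5],[0,0,0.03,0,0.5],[0,0,0.025,0,0.5],[0,0,0,0,0.5],[0,0,0,0,0.5]]'; python3 - <<'E'
from h import *
for n,(x0,y0) in dict(scene=(175,140),top=(220,130)).items():
    im=r.snapshot(n)[y0:y0+90,x0:x0+110,::-1].astype(float)*1.6
    cv2.imwrite(f"pics/g1_{n}.png",cv2.resize(np.clip(im,0,255).astype('uint8'),None,fx=6,fy=6,interpolation=0))
E
python3 to.py .483 .071 .048 71.1
```

```text
clock: 4.0
tool_pos: [0.4823, 0.0711, 0.1289]
eef_rot: [-0.58, 0.814, 0.0, -0.0]
contact_force: [-0.6, -1.4, 0.5]
opening: 0.5
t 4.1 pos [0.4831 0.0713 0.1299] jaw deg -109.06 zdev [0.0023 0.0005] F [ 0.05  0.22 -0.91] open 0.499 q7 -2.03
tool delta [0.0004 0.0002 0.0819]
yaw turns -0.0004
```

View pics/g1_scene.png

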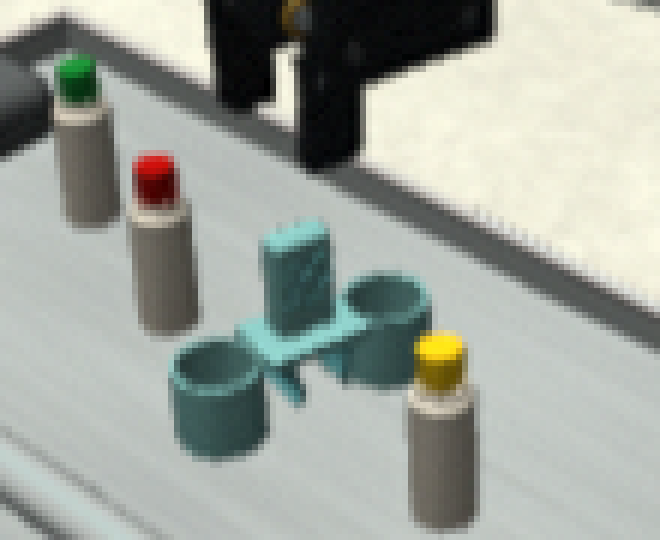

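```bash
python3 -m jog '[[0,0,0.02,0,0.5],[0,0,0.022,0,0.5],[0,0,0.02,0,0.5],[0,0,0.014,0,0.5],[0,0,0.006,0,0.5],[0,0,0,0,0.5],[0,0,0,0,0.5]]' 15; python3 to.py .483 .071 .048 71.1;  python3 -m jog '[[0,0,0,0,1],[0,0,0,0,1],[0,0,0,0,1],[0,0,0,0,1],[0,0,0,0,1],[0,0,0,0,1],[0,0,0,0,1]]' 30;python3 to.py .483 .071 .048 71.1; python3 - <<'E'
from h import *
for n,(x0,y0) in dict(scene=(175,140),top=(220,130)).items():
    im=r.snapshot(n)[y0:y0+90,x0:x0+110,::-1].astype(float)*1.6
    cv2.imwrite(f"pics/g2_{n}.png",cv2.resize(np.clip(im,0,255).astype('uint8'),None,fx=6,fy=6,interpolation=0))
E
```

```text
clock: 4.8
tool_pos: [0.4829, 0.0713, 0.0477]
eef_rot: [-0.58, 0.815, -0.0, 0.001]
contact_force: [0.7, -0.2, -0.4]
opening: 0.501
t 4.8 pos [0.4829 0.0713 0.0477] jaw deg -109.09 zdev [0.0017 0.0003] F [ 0.73 -0.24 -0.39] open 0.501 q7 -2.02
tool delta [ 0.0002 -0.0002 -0.0003]
yaw turns -0.0005
clock: 5.5
tool_pos: [0.4822, 0.0711, 0.0467]
eef_rot: [-0.58, 0.815, -0.0, -0.0]
contact_force: [-0.5, -0.8, 2.3]
opening: 0.157
t 5.5 pos [0.4822 0.0711 0.0467] jaw deg -109.1 zdev [ 0.     -0.0001] F [-0.52 -0.83  2.25] open 0.157 q7 -2.02
tool delta [-0.0002 -0.0008 -0.0013]
yaw turns -0.0005
```

View pics/g2_scene.png

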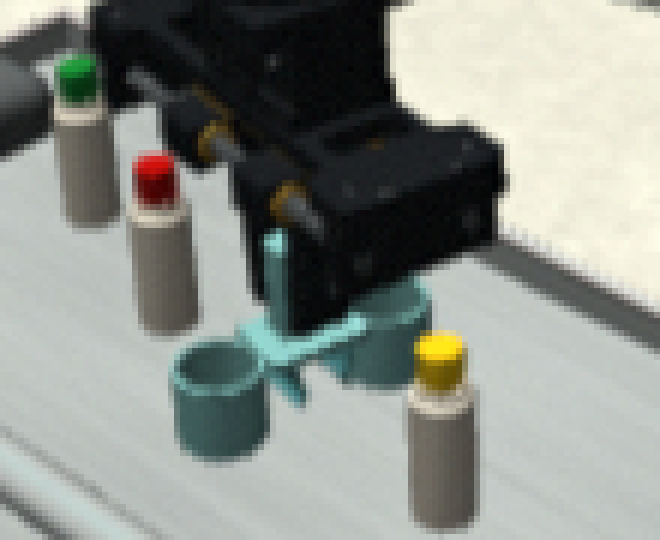

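```bash
python3 -m jog '[[0,0,-0.005,0,1],[0,0,-0.015,0,1],[0,0,-0.03,0,1],[0,0,-0.03,0,1],[0,0,-0.03,0,1],[0,0,-0.015,0,1],[0,0,-0.005,0,1],[0,0,0,0,1],[0,0,0,0,1]]' 30; python3 to.py .652 0 .177 82.05; python3 -m jog '[[0,0,0,-0.01,1],[0,0,0,-0.01,1],[0,0,0,-0.011,1],[0,0,0,0,1]]'; python3 to.py .652 0 .177 82.05
```

```text
clock: 6.5
tool_pos: [0.4816, 0.0711, 0.176]
eef_rot: [-0.58, 0.815, 0.0, -0.001]
contact_force: [-0.2, -0.3, -1.6]
opening: 0.157
t 6.5 pos [0.4816 0.0711 0.176 ] jaw deg -109.08 zdev [-0.0015 -0.0003] F [-0.24 -0.31 -1.61] open 0.157 q7 -2.04
tool delta [ 0.0115 -0.1843 -0.0013]
yaw turns -0.0309
clock: 6.9
tool_pos: [0.4815, 0.071, 0.1756]
eef_rot: [-0.657, 0.754, 0.001, -0.001]
contact_force: [-0.4, 0.2, -1.5]
opening: 0.152
t 6.9 pos [0.4815 0.071  0.1756] jaw deg -97.91 zdev [-0.0024 -0.0003] F [-0.44  0.25 -1.46] open 0.152 q7 -1.91
tool delta [ 0.0469 -0.1787 -0.0018]
yaw turns 0.0001
```

```bash
python3 -m jog '[[0.003,-0.010,0,0,1],[0.005,-0.02,0,0,1],[0.007,-0.03,0,0,1],[0.008,-0.03,0,0,1],[0.008,-0.03,0,0,1],[0.007,-0.028,0,0,1],[0.006,-0.02,0,0,1],[0.003,-0.0107,0,0,1],[0,0,0,0,1],[0,0,0,0,1],[0,0,0,0,1]]' 30; python3 to.py .652 0 .177 82.05; python3 - <<'E'
from h import *
for n,(x0,y0) in dict(scene=(90,110),top=(220,60)).items():
    I=r.snapshot(n);np.save(f"g3_{n}.npy",I);im=I[y0:y0+110,x0:x0+130,::-1].astype(float)*1.6
    cv2.imwrite(f"pics/g3_{n}.png",cv2.resize(np.clip(im,0,255).astype('uint8'),None,fx=5,fy=5,interpolation=0))
E
```

```text
clock: 8.0
tool_pos: [0.6518, 0.0005, 0.1764]
eef_rot: [-0.657, 0.754, 0.001, -0.0]
contact_force: [0.0, 0.6, -0.9]
opening: 0.162
t 8.0 pos [6.518e-01 5.000e-04 1.764e-01] jaw deg -97.91 zdev [-0.0014  0.0003] F [ 0.01  0.57 -0.94] open 0.162 q7 -1.76
tool delta [ 0.0005 -0.0002 -0.0006]
yaw turns 0.0001
```

View pics/g3_scene.png

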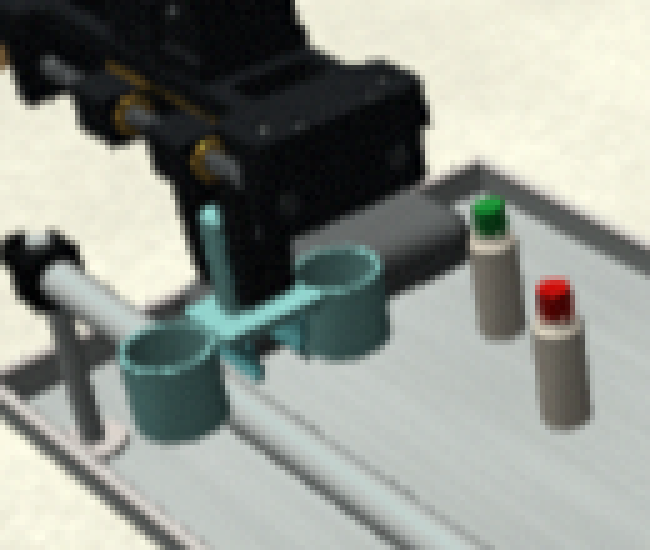

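View pics/g3_top.png

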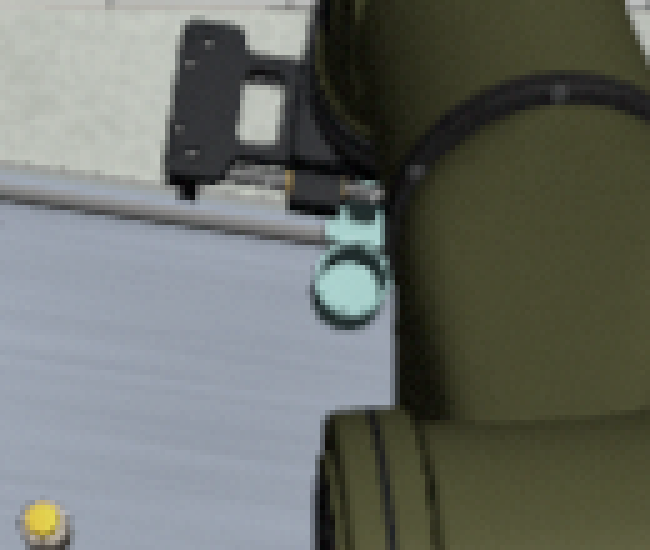

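```bash
cat > cups.py <<'E'
import sys
from h import *
def teal(im):
    im=im.astype(float);return ((im[...,1]-im[...,0])>.12*im[...,1])&(im[...,1]>18)&(im[...,1]>=im[...,2]*.97)
def fitc(n,im,x,y,z,yaw,which,freeyaw=False):
    T=teal(im)
    cups=[cyl(s*.039,.0185,0,.034) for s in which]
    q=proj(n,np.array([[x,y,z],[x,y,z+.03]])).mean(0).astype(int);w=(q[0]-45,q[1]-40,q[0]+45,q[1]+40)
    M=T[w[1]:w[3],w[0]:w[2]].astype(float)
    ign=render(n,[box(.024,.015,.0,.036),box(.014,.03,.02,.15)],x,y,z,yaw,w)
    sup=cv2.dilate((render(n,cups,x,y,z,yaw,w)>0).astype('uint8'),np.ones((13,13)))
    W=(gaussian_filter(ign,1)<.05)&(sup>0)
    f=lambda p:((gaussian_filter(render(n,cups,p[0],p[1],z,p[2] if freeyaw else yaw,w),.5)-gaussian_filter(M,.5))**2*W).sum()
    b=None
    for s in(1,.3,.1):
        p=np.array([x,y]+([yaw] if freeyaw else [])) if b is None else b.x;k=np.array([.006,.006,.05])[:len(p)]*s
        b=minimize(f,p,method='Nelder-Mead',options=dict(initial_simplex=np.vstack([p]+[p+k*np.eye(len(p))[i] for i in range(len(p))]),xatol=1e-5,fatol=1e-5))
    return b.x,b.fun,(M*W).sum(),M
if __name__=="__main__":
    z,yaw=.1764-.0437,-.138
    I=np.load("g3_scene.npy")
    for w in((1,-1),(1,),(-1,)): p=fitc("scene",I,.652,.0,z,yaw,w);print("scene",w,p[:3])
    p=fitc("scene",I,.652,.0,z,yaw,(1,-1),True);print(p[:3]);cv2.imwrite("pics/m_s.png",cv2.resize(p[3]*255,None,fx=6,fy=6))
    p=fitc("top",np.load("g3_top.npy"),.652,.0,z,yaw,(-1,));print("top",p[:3]);cv2.imwrite("pics/m_t.png",cv2.resize(p[3]*255,None,fx=6,fy=6))
    # same method at the start pose, for bias
    for n,f in(("scene","s0.npy"),("top","t0.npy")):
        p=fitc(n,np.load(f),.483,.071,.003,-.33,(1,-1) if n=="top" else (1,-1),True);print("start",n,p[:3])
        for w in((1,),(-1,)): print(w,fitc(n,np.load(f),.483,.071,.003,-.33,w)[:3])
E
python3 cups.py
```

```text
scene (1, -1) (array([ 0.64805906, -0.00345841]), np.float64(6.609499892634582), np.float64(522.0))
scene (1,) (array([ 0.64824286, -0.00321822]), np.float64(2.4199500363292517), np.float64(287.0))
scene (-1,) (array([ 0.64773238, -0.00415941]), np.float64(3.780609533144813), np.float64(235.0))
(array([ 0.64790384, -0.00360404, -0.12444792]), np.float64(6.326949263891109), np.float64(522.0))
top (array([ 6.55759292e-01, -3.53634882e-04]), np.float64(3.302871357138328), np.float64(133.0))
start scene (array([ 0.47820157,  0.06622985, -0.30764626]), np.float64(18.59276815754083), np.float64(306.0))
(1,) (array([0.4776365 , 0.06701481]), np.float64(2.979702195565448), np.float64(182.0))
(-1,) (array([0.47947619, 0.06492861]), np.float64(13.608101106560209), np.float64(124.0))
start top (array([ 0.48284037,  0.07118474, -0.33509232]), np.float64(3.6538043493097287), np.float64(218.0))
(1,) (array([0.4822137 , 0.07133054]), np.float64(1.7495380959867708), np.float64(96.0))
(-1,) (array([0.48358065, 0.07141088]), np.float64(1.1008872719416514), np.float64(122.0))[ WARN:0@0.737] global loadsave.cpp:1063 imwrite_ Unsupported depth image for selected encoder is fallbacked to CV_8U.
```

View pics/m_s.png

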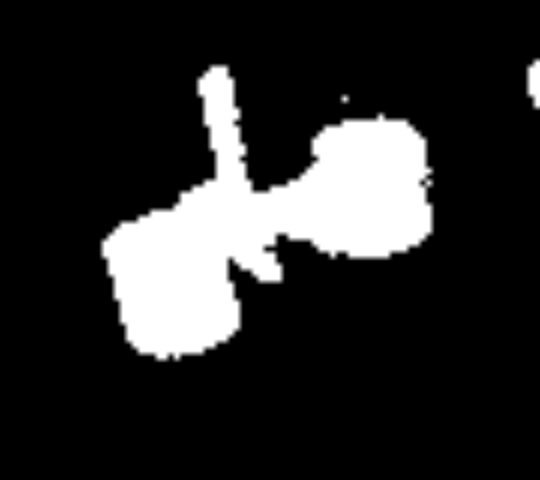

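View pics/m_t.png

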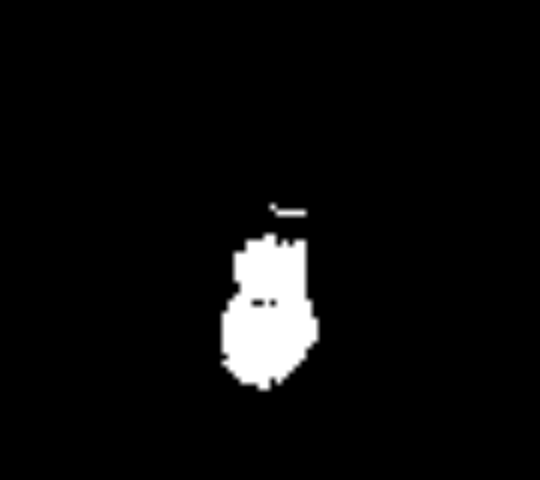

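```bash
python3 - <<'E'
from h import *
import cups
I=np.load("g3_top.npy");T0=np.load("t0.npy")
d=np.abs(I.astype(float)-T0.astype(float)).max(2)
fg=(d>14)
fg[:, 298:]=False
cups.teal=lambda im:fg
# exclude arm region cols by weights: patch
z,yaw=.1764-.0437,-.138
x0,y0=270,95
o=fitc=cups.fitc("top",I,.652,.0,z,yaw,(-1,));print(o[:3])
c=np.clip(cv2.resize(I[y0:y0+45,x0:x0+45,::-1].astype(float)*1.8,None,fx=14,fy=14,interpolation=0),0,255).astype('uint8')
def dr(mm,col):
    cs,_=cv2.findContours(mm,cv2.RETR_LIST,cv2.CHAIN_APPROX_NONE);cv2.drawContours(c,cs,-1,col,1)
dr(cv2.resize(fg[y0:y0+45,x0:x0+45].astype('uint8'),None,fx=14,fy=14,interpolation=0),(0,0,255))
for (px,py),col in (((.6518,.0005),(0,255,255)),((.6558,-.0003),(255,0,255))):
    R=render("top",[cyl(-.039,.0185,0,.034)],px,py,z,yaw,(x0,y0,x0+45,y0+45));dr((cv2.resize(R,None,fx=14,fy=14)>.5).astype('uint8'),col)
cv2.imwrite("pics/cup_t.png",c)
E
```

```text
(array([0.63732315, 0.01505041]), np.float64(164.15319329570292), np.float64(398.0))
```

View pics/cup_t.png

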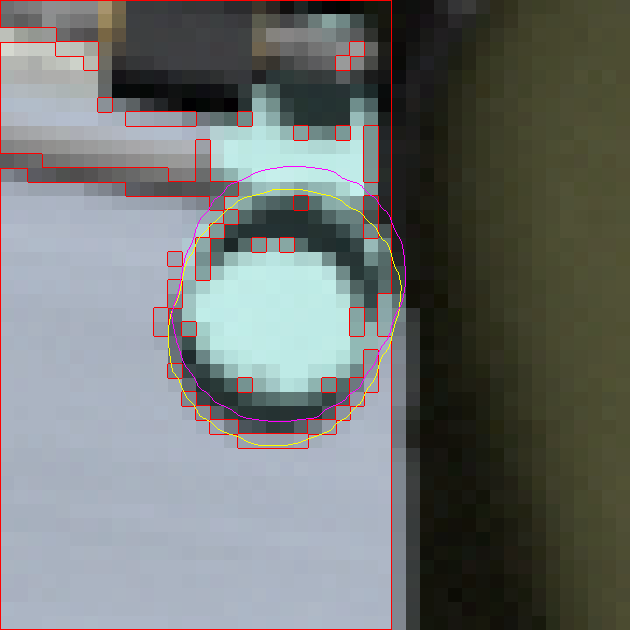

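```bash
python3 -m jog '[[0,-0.0008,0.008,0,1],[0,0,0.012,0,1],[0,0,0.006,0,1],[0,0,0.003,0,1],[0,0,0,0,1],[0,0,0,0,1]]' 45; python3 to.py .6526 .0005 .1277 82.05; python3 -m jog '[[0,0,0.001,0,1],[0,0,0.001,0,1],[0,0,0.001,0,1],[0,0,0,0,1]]'
```

```text
clock: 8.7
tool_pos: [0.6537, -0.0001, 0.1478]
eef_rot: [-0.657, 0.754, -0.0, 0.0]
contact_force: [-0.3, -0.1, 0.3]
opening: 0.153
t 8.7 pos [ 6.537e-01 -1.000e-04  1.478e-01] jaw deg -97.93 zdev [ 0.0003 -0.    ] F [-0.29 -0.12  0.25] open 0.153 q7 -1.76
tool delta [-0.0005  0.0012  0.0201]
yaw turns 0.0001
clock: 9.1
tool_pos: [0.6534, -0.0001, 0.1447]
eef_rot: [-0.657, 0.754, 0.0, -0.0]
contact_force: [0.0, -1.0, -0.5]
opening: 0.154
```

```bash
python3 - <<'E'
from h import *
for n,(x0,y0) in dict(scene=(95,150)).items():
    I=r.snapshot(n);im=I[y0:y0+70,x0:x0+90,::-1].astype(float)*2
    cv2.imwrite(f"pics/g4_{n}.png",cv2.resize(np.clip(im,0,255).astype('uint8'),None,fx=8,fy=8,interpolation=0))
E
python3 to.py .6526 .0005 .1277 82.05
```

```text
t 9.15 pos [ 6.535e-01 -1.000e-04  1.447e-01] jaw deg -97.93 zdev [-0. -0.] F [ 0.14 -0.33 -1.13] open 0.152 q7 -1.76
tool delta [-0.0005  0.001   0.017 ]
yaw turns 0.0001
```

View pics/g4_scene.png

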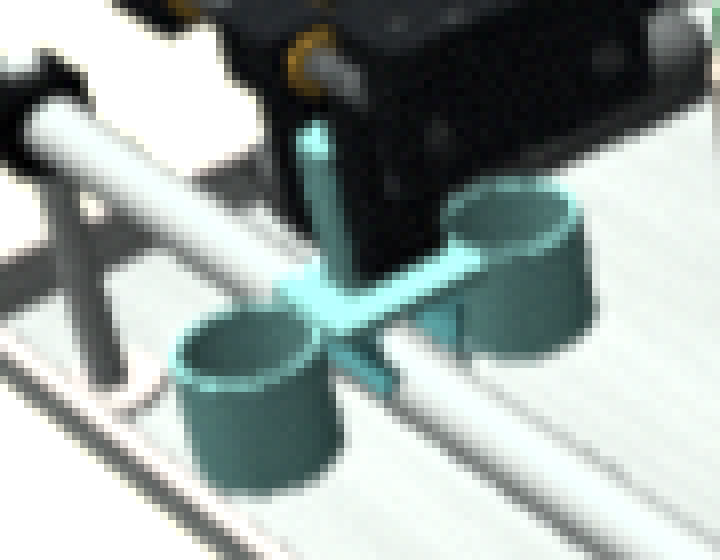

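```bash
for i in 1 2 3; do :; done; python3 -m jog '[[0,0,0.001,0,1],[0,0,0.001,0,1],[0,0,0,0,1]]'|grep -E "pos|force"; python3 -m jog '[[0,0,0.001,0,1],[0,0,0.001,0,1],[0,0,0,0,1]]'|grep -E "pos|force"; python3 -m jog '[[0,0,0.001,0,1],[0,0,0.001,0,1],[0,0,0,0,1]]'|grep -E "pos|force"
```

```text
tool_pos: [0.6534, -0.0001, 0.1425]
contact_force: [-0.1, 0.3, -1.3]
tool_pos: [0.653, -0.0001, 0.1405]
contact_force: [-0.1, -0.6, -0.6]
tool_pos: [0.653, -0.0001, 0.1388]
contact_force: [-3.6, 1.3, 3.1]
```

```bash
python3 -m jog '[[0,0.0008,0,0,1],[0,0,0,0,1]]'|grep -E "pos|force"; python3 -m jog '[[0,0,0.001,0,1],[0,0,0,0,1]]'|grep -E "pos|force"
```

```text
tool_pos: [0.6527, 0.0, 0.1388]
contact_force: [-1.7, -0.9, 2.8]
tool_pos: [0.6529, -0.0, 0.1381]
contact_force: [-2.3, 0.3, 4.2]
```

```bash
python3 -m jog '[[0,0.0006,0.0005,0,1],[0,0,0.0005,0,1],[0,0,0,0,1]]'|grep -E "pos|force"; python3 -m jog '[[0,0,0.001,0,1],[0,0,0,0,1]]'|grep -E "pos|force"; python3 to.py .6526 .0005 .1277 82.05
```

```text
tool_pos: [0.6528, 0.0, 0.1376]
contact_force: [-3.5, -0.1, 6.8]
tool_pos: [0.6529, 0.0, 0.1367]
contact_force: [-3.0, 0.2, 6.4]
t 10.95 pos [0.6529 0.     0.1367] jaw deg -97.93 zdev [ 0.0021 -0.    ] F [-2.95  0.23  6.42] open 0.151 q7 -1.76
tool delta [-0.0004  0.0004  0.009 ]
yaw turns 0.0
```

```bash
python3 -m jog '[[0,0.001,0,0,1],[0,0,0,0,1],[0,0,0,0,1]]'|grep -E "pos|force"; python3 -m jog '[[0,0,0.001,0,1],[0,0,0,0,1]]'|grep -E "pos|force"; python3 to.py .6526 .0005 .1277 82.05
```

```text
tool_pos: [0.6525, 0.0001, 0.1367]
contact_force: [-1.5, 0.0, 6.5]
tool_pos: [0.6526, 0.0001, 0.1358]
contact_force: [-1.7, 0.9, 6.4]
t 11.45 pos [6.526e-01 1.000e-04 1.358e-01] jaw deg -97.94 zdev [ 0.0035 -0.0001] F [-1.72  0.87  6.42] open 0.157 q7 -1.76
tool delta [-0.0004  0.0001  0.0081]
yaw turns 0.0
```

```bash
for k in 1; do python3 -m jog '[[0,0.0005,0.001,0,1],[0,0,0,0,1]]'|grep -E "pos|force"; done; python3 -m jog '[[0,0,0.001,0,1],[0,0,0,0,1]]'|grep -E "pos|force"; python3 -m jog '[[0,0,0.001,0,1],[0,0,0,0,1]]'|grep -E "pos|force"
```

```text
tool_pos: [0.6524, 0.0001, 0.1349]
contact_force: [-0.9, -0.2, 4.6]
tool_pos: [0.6523, 0.0002, 0.1336]
contact_force: [-0.1, 0.0, 5.6]
tool_pos: [0.6519, 0.0002, 0.132]
contact_force: [1.4, 0.3, 2.8]
```

```bash
python3 - <<'E'
from h import *
for n,(x0,y0) in dict(scene=(95,150)).items():
    I=r.snapshot(n);im=I[y0:y0+70,x0:x0+90,::-1].astype(float)*2
    cv2.imwrite(f"pics/g5_{n}.png",cv2.resize(np.clip(im,0,255).astype('uint8'),None,fx=8,fy=8,interpolation=0))
E
python3 to.py .6526 .0005 .1277 82.05
```

```text
t 12.1 pos [6.518e-01 2.000e-04 1.319e-01] jaw deg -97.93 zdev [ 0.0026 -0.0001] F [ 0.98 -0.15  3.24] open 0.154 q7 -1.76
tool delta [-0.0004 -0.0007  0.0042]
yaw turns 0.0001
```

View pics/g5_scene.png

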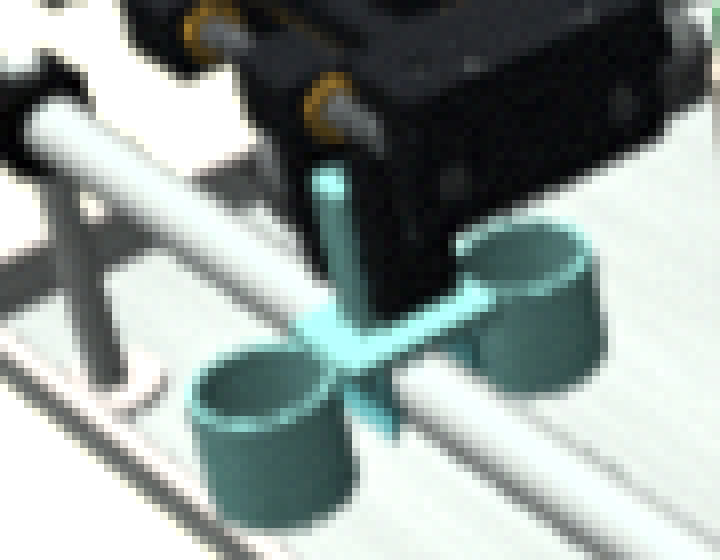

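```bash
python3 -m jog '[[0,-0.0005,0.001,0,1],[0,0,0,0,1]]'|grep -E "pos|force"; python3 -m jog '[[0,0,0.001,0,1],[0,0,0,0,1]]'|grep -E "pos|force"; python3 -m jog '[[0,0,0.001,0,1],[0,0,0,0,1]]'|grep -E "pos|force"
```

```text
tool_pos: [0.6516, 0.0002, 0.1304]
contact_force: [2.7, 1.0, -0.7]
tool_pos: [0.6515, 0.0001, 0.1293]
contact_force: [2.9, -0.6, -1.7]
tool_pos: [0.6514, 0.0001, 0.1284]
contact_force: [4.4, -0.9, -2.6]
```

```bash
python3 -m jog '[[0,-0.001,0.001,0,1],[0,0,0,0,1]]'|grep -E "pos|force"; python3 -m jog '[[0,-0.0003,0.001,0,1],[0,0,0,0,1]]'|grep -E "pos|force"; python3 -m jog '[[0,0,0.0005,0,1],[0,0,0,0,1]]'|grep -E "pos|force"
```

```text
tool_pos: [0.6518, 0.0, 0.1277]
contact_force: [2.1, 0.2, 1.5]
tool_pos: [0.6518, -0.0, 0.1276]
contact_force: [-2.1, 0.2, 7.0]
tool_pos: [0.6518, 0.0, 0.1276]
contact_force: [-2.1, -0.1, 10.0]
```

```bash
python3 -m jog '[[0,0,0.0005,0,1],[0,0,0,0,1],[0,0,0,0,1]]'|grep -E "pos|force"; python3 -m jog '[[0,0.0005,-0.001,0,1],[0,0,-0.0008,0,1],[0,0,0,0,1]]'|grep -E "pos|force"; python3 -m jog '[[0,0,0,0,0.78],[0,0,0,0,0.7],[0,0,0,0,0.6],[0,0,0,0,0.6],[0,0,0,0,0.6]]'; python3 - <<'E'
from h import *
for n,(x0,y0) in dict(scene=(95,150)).items():
    I=r.snapshot(n);im=I[y0:y0+70,x0:x0+90,::-1].astype(float)*2
    cv2.imwrite(f"pics/g6_{n}.png",cv2.resize(np.clip(im,0,255).astype('uint8'),None,fx=8,fy=8,interpolation=0))
E
```

```text
tool_pos: [0.6519, 0.0, 0.1276]
contact_force: [-3.7, -0.3, 13.0]
tool_pos: [0.6518, 0.0, 0.1277]
contact_force: [0.1, -0.4, 4.1]
clock: 14.4
tool_pos: [0.6517, 0.0001, 0.1273]
eef_rot: [-0.657, 0.754, 0.0, -0.0]
contact_force: [0.8, 0.3, -0.7]
opening: 0.402
```

View pics/g6_scene.png

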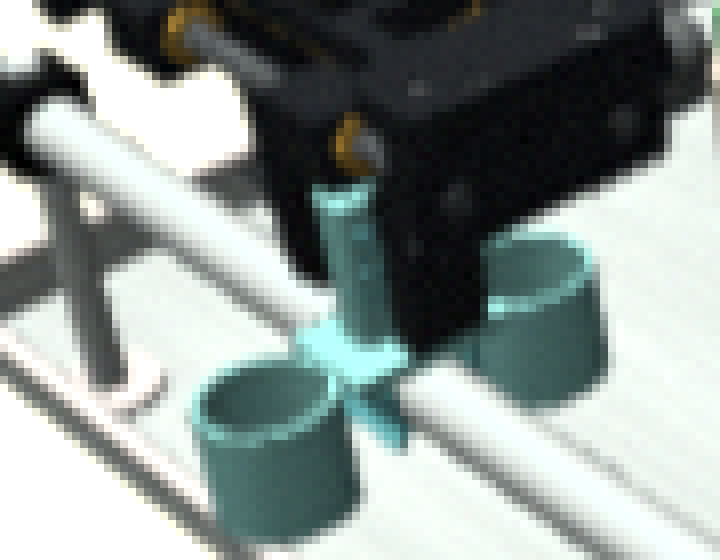

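```bash
python3 -m jog '[[0,0,-0.005,0,0.5],[0,0,-0.015,0,0.5],[0,0,-0.03,0,0.5],[0,0,-0.03,0,0.5],[0,0,-0.02,0,0.5],[0,0,0,0,0.5],[0,0,0,0,0.5]]' 15; python3 to.py .432 -.094 .2276 82.05
```

```text
clock: 15.15
tool_pos: [0.652, 0.0001, 0.2284]
eef_rot: [-0.657, 0.754, -0.0, 0.0]
contact_force: [0.4, -0.1, -1.6]
opening: 0.501
t 15.15 pos [6.520e-01 1.000e-04 2.284e-01] jaw deg -97.93 zdev [0.0013 0.    ] F [ 0.38 -0.06 -1.6 ] open 0.501 q7 -1.76
tool delta [0.1236 0.2049 0.0005]
yaw turns 0.0001
```

```bash
python3 -m jog '[[0.006,0.01,0,0,0.5],[0.012,0.02,0,0,0.5],[0.018,0.03,0,0,0.5],[0.02,0.033,0,0,0.5],[0.02,0.033,0,0,0.5],[0.018,0.03,0,0,0.5],[0.0148,0.025,0,0,0.5],[0.0098,0.0159,0,0,0.5],[0.005,0.008,0,0,0.5],[0,0,0,0,0.5],[0,0,0,0,0.5]]'; python3 to.py .432 -.094 .040 82.05; python3 - <<'E'
from h import *
for n,(x0,y0) in dict(scene=(95,130),top=(215,70)).items():
    I=r.snapshot(n);np.save(f"g7_{n}.npy",I);im=I[y0:y0+120,x0:x0+150,::-1].astype(float)*1.7
    cv2.imwrite(f"pics/g7_{n}.png",cv2.resize(np.clip(im,0,255).astype('uint8'),None,fx=5,fy=5,interpolation=0))
E
```

```text
clock: 16.25
tool_pos: [0.433, -0.0937, 0.2273]
eef_rot: [-0.657, 0.754, -0.0, 0.0]
contact_force: [1.2, 0.1, -0.1]
opening: 0.5
t 16.25 pos [ 0.433  -0.0937  0.2273] jaw deg -97.9 zdev [0.0008 0.0003] F [ 1.17  0.07 -0.06] open 0.5 q7 -1.6
tool delta [0.0005 0.001  0.1873]
yaw turns 0.0001
```

View pics/g7_scene.png

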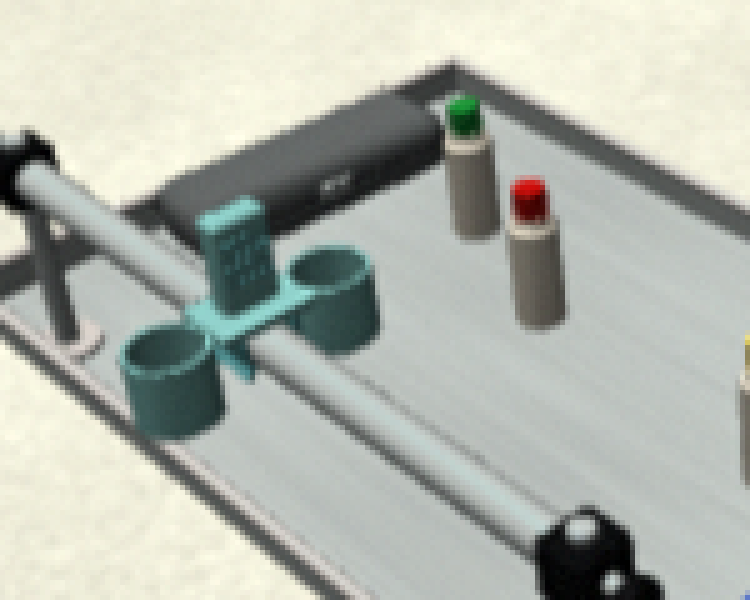

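View pics/g7_top.png

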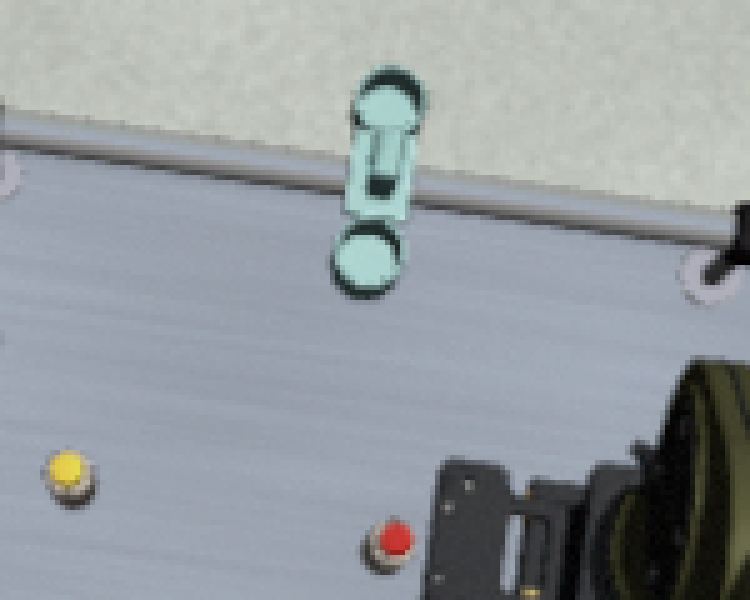

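The scene view shows the holder seated level across the bar, cups at (175,380) and (335,300) in the crop, and the top view agrees. Next I measure the cup in the top image and grasp the bottle.

```bash
python3 - <<'E'
from h import *
import cups
I=np.load("g7_top.npy");T0=np.load("t0.npy")
fg=np.abs(I.astype(float)-T0.astype(float)).max(2)>14
fg=cv2.morphologyEx(fg.astype('uint8'),cv2.MORPH_CLOSE,np.ones((3,3)))
fg=cv2.morphologyEx(fg,cv2.MORPH_OPEN,np.ones((3,3)))>0
cups.teal=lambda im:fg
for w in((1,-1),(-1,),(1,)): print("top",w,cups.fitc("top",I,.652,.0,.084,-.138,w)[:3])
print(cups.fitc("top",I,.652,.0,.084,-.138,(1,-1),True)[:2])
hm={"top":fg.copy()};hm["top"][:,320:]=0;hm["top"][135:]=0
print(fit(HOLD,hm,[.652,0,-.138],z=.084,names=("top",)))
S=np.load("g7_scene.npy");S0=np.load("s0.npy");fs=np.abs(S.astype(float)-S0.astype(float)).max(2)>14
cups.teal=lambda im:cv2.morphologyEx(cv2.morphologyEx(fs.astype('uint8'),cv2.MORPH_CLOSE,np.ones((3,3))),cv2.MORPH_OPEN,np.ones((3,3)))>0
print("scene",cups.fitc("scene",S,.648,-.004,.084,-.138,(1,-1),True)[:2])
E
python3 -m jog '[[0,0.001,0.02,0,0.5],[0,0,0.035,0,0.5],[0,0,0.035,0,0.5],[0,0,0.015,0,0.5],[0,0,0,0,0.5],[0,0,0,0,0.5]]'; python3 - <<'E'
from h import *
for n,(x0,y0) in dict(scene=(150,110)).items():
    I=r.snapshot(n);im=I[y0:y0+80,x0:x0+100,::-1].astype(float)*1.7
    cv2.imwrite(f"pics/g8_{n}.png",cv2.resize(np.clip(im,0,255).astype('uint8'),None,fx=7,fy=7,interpolation=0))
E
python3 to.py .432 -.094 .040 82.05
```

```text
top (1, -1) (array([0.63664267, 0.012259  ]), np.float64(513.6483312504379), np.float64(742.0))
top (-1,) (array([0.63662694, 0.01225177]), np.float64(313.57884383504995), np.float64(542.0))
top (1,) (array([ 0.67922764, -0.01125762]), np.float64(85.21681997796952), np.float64(200.0))
(array([ 0.63621432,  0.01102786, -0.09098798]), np.float64(513.4687547811398))
clock: 16.95
tool_pos: [0.4317, -0.0937, 0.1225]
eef_rot: [-0.657, 0.754, -0.0, 0.0]
contact_force: [0.2, 0.3, 1.1]
opening: 0.5
t 17.0 pos [ 0.4319 -0.0938  0.1231] jaw deg -97.9 zdev [ 0.0015 -0.0002] F [-0.46 -0.5   0.72] open 0.504 q7 -1.61
tool delta [0.0002 0.     0.0831]
yaw turns 0.0001Traceback (most recent call last):
  File "<stdin>", line 11, in <module>
  File "h.py", line 40, in fit
    best=minimize(f,p,method='Nelder-Mead',options=dict(initial_simplex=sim,xatol=1e-5,fatol=1e-6,maxiter=400))
    res = _minimize_neldermead(fun, x0, args, callback, bounds=bounds,
                               **options)
    fsim[k] = func(sim[k])
              ~~~~^^^^^^^^
    fx = function(np.copy(x), *(wrapper_args + args))
  File "h.py", line 33, in f
    e+=((gaussian_filter(render(n,prims,p[0],p[1],z if z is not None else p[3],p[2] if yaw else 0,w),sig)-gaussian_filter(M,sig))**2).sum()/M.sum()
         ~~~~~~~~~~~~~~~~~~~~~~~~~~~~~~~~~~~~~~~~~~~~~~~~~~~~~~~~~~~~~~~~~~~~~~~~~~~~~~~~~~~~~~~~~~~~~~~~^~~~~~~~~~~~~~~~~~~~~~~
ValueError: operands could not be broadcast together with shapes (159,344) (0,0)
```

View pics/g8_scene.png

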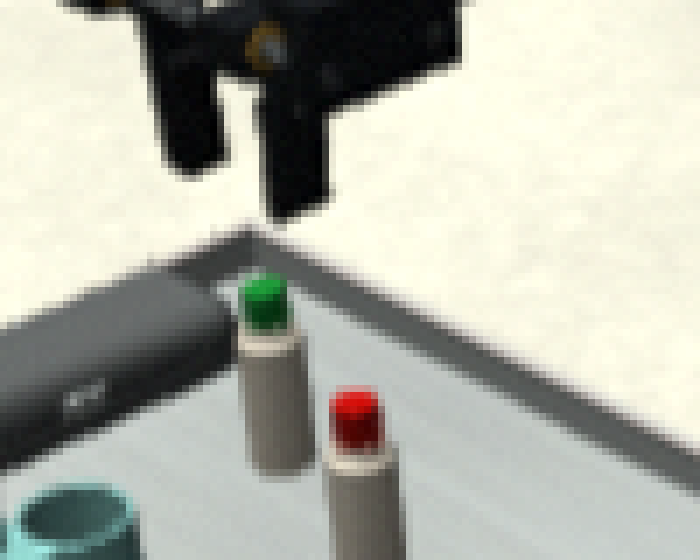

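```bash
python3 -m jog '[[0,0,0.02,0,0.5],[0,0,0.022,0,0.5],[0,0,0.02,0,0.5],[0,0,0.015,0,0.5],[0,0,0.006,0,0.5],[0,0,0,0,0.5],[0,0,0,0,0.5]]' 12; python3 -m jog '[[0,0,0,0,1],[0,0,0,0,1],[0,0,0,0,1],[0,0,0,0,1],[0,0,0,0,1],[0,0,0,0,1]]' 12; python3 - <<'E'
from h import *
for n,(x0,y0) in dict(scene=(150,110),top=(280,150)).items():
    I=r.snapshot(n);np.save(f"g9_{n}.npy",I);im=I[y0:y0+80,x0:x0+100,::-1].astype(float)*1.7
    cv2.imwrite(f"pics/g9_{n}.png",cv2.resize(np.clip(im,0,255).astype('uint8'),None,fx=7,fy=7,interpolation=0))
E
python3 to.py .432 -.094 .040 82.05
```

```text
clock: 17.7
tool_pos: [0.4341, -0.0945, 0.0424]
eef_rot: [-0.657, 0.754, 0.001, -0.001]
contact_force: [-0.8, 0.9, 0.2]
opening: 0.498
clock: 18.3
tool_pos: [0.4334, -0.0945, 0.0419]
eef_rot: [-0.656, 0.754, 0.001, -0.001]
contact_force: [0.6, 0.0, 6.7]
opening: 0.29
t 18.4 pos [ 0.4334 -0.0945  0.0419] jaw deg -97.94 zdev [-0.0034  0.0007] F [-0.64 -0.51  5.89] open 0.288 q7 -1.67
tool delta [-0.0003  0.0015  0.0019]
yaw turns 0.0
```

View pics/g9_scene.png

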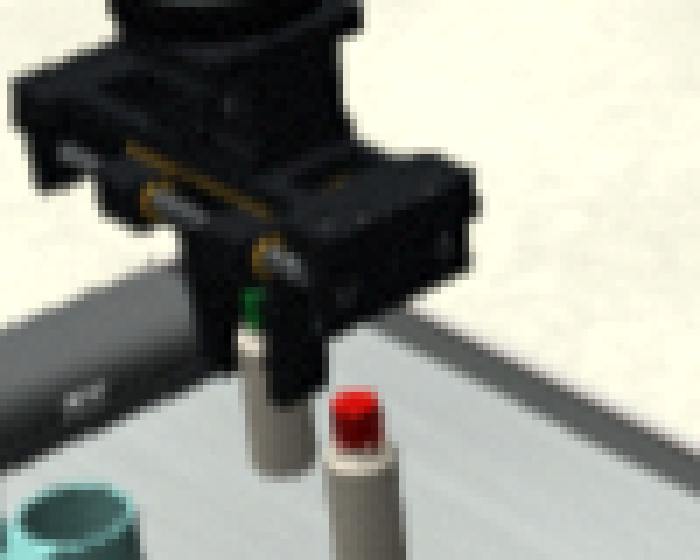

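```bash
python3 - <<'E'
from h import *
x0,y0=275,78;k=12
I=np.load("g7_top.npy")
c=np.clip(cv2.resize(I[y0:y0+60,x0:x0+40,::-1].astype(float)*1.8,None,fx=k,fy=k,interpolation=0),0,255).astype('uint8')
def dr(mm,col):
    cs,_=cv2.findContours(mm,cv2.RETR_LIST,cv2.CHAIN_APPROX_NONE);cv2.drawContours(c,cs,-1,col,1)
R=render("top",[cyl(.039,.0185,0,.034),cyl(-.039,.0185,0,.034)],.652,.000,.084,-.138,(x0,y0,x0+40,y0+60));dr((cv2.resize(R,None,fx=k,fy=k)>.5).astype('uint8'),(0,0,255))
cv2.imwrite("pics/cups_t7.png",c[:, :])
E
```

```text
(no output)
```

View pics/cups_t7.png

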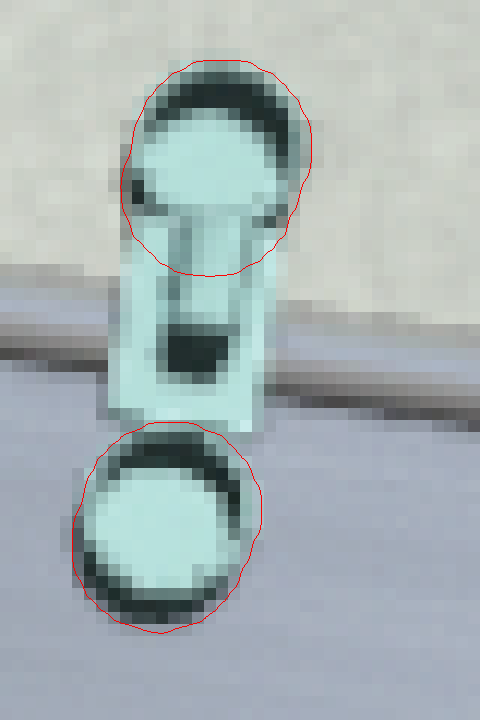

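```bash
python3 -m jog '[[0,0,-0.003,0,1],[0,0,-0.015,0,1],[0,0,-0.03,0,1],[0,0,-0.03,0,1],[0,0,-0.03,0,1],[0,0,-0.025,0,1],[0,0,-0.01,0,1],[0,0,0,0,1],[0,0,0,0,1]]' 15; python3 to.py .6134 .0056 .185 82.05; python3 - <<'E'
from h import *
for n,(x0,y0) in dict(scene=(120,90)).items():
    I=r.snapshot(n);im=I[y0:y0+110,x0:x0+140,::-1].astype(float)*1.7
    cv2.imwrite(f"pics/g10_{n}.png",cv2.resize(np.clip(im,0,255).astype('uint8'),None,fx=5,fy=5,interpolation=0))
E
```

```text
clock: 19.3
tool_pos: [0.4332, -0.0945, 0.1837]
eef_rot: [-0.657, 0.754, 0.002, -0.002]
contact_force: [-0.3, -0.5, -0.5]
opening: 0.286
t 19.3 pos [ 0.4332 -0.0945  0.1837] jaw deg -97.92 zdev [-0.0055  0.0011] F [-0.32 -0.48 -0.51] open 0.286 q7 -1.65
tool delta [-0.1239 -0.1647 -0.0021]
yaw turns 0.0001
```

View pics/g10_scene.png

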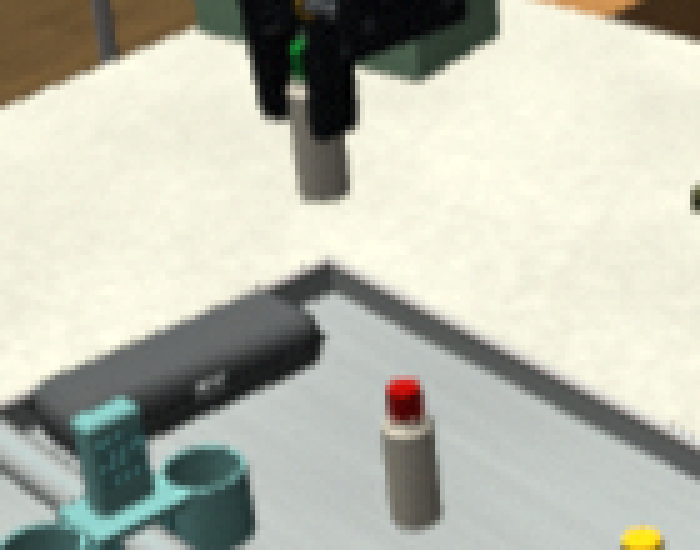

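```bash
python3 -m jog '[[-0.006,-0.008,0,0,1],[-0.012,-0.016,0,0,1],[-0.018,-0.024,0,0,1],[-0.022,-0.029,0,0,1],[-0.022,-0.029,0,0,1],[-0.018,-0.024,0,0,1],[-0.0139,-0.019,0,0,1],[-0.008,-0.0107,0,0,1],[-0.004,-0.005,0,0,1],[0,0,0,0,1],[0,0,0,0,1]]' 15; python3 to.py .6134 .0056 .126 82.05; python3 - <<'E'
from h import *
for n,(x0,y0) in dict(scene=(100,110),top=(240,70)).items():
    I=r.snapshot(n);np.save(f"g11_{n}.npy",I);im=I[y0:y0+90,x0:x0+110,::-1].astype(float)*1.7
    cv2.imwrite(f"pics/g11_{n}.png",cv2.resize(np.clip(im,0,255).astype('uint8'),None,fx=6,fy=6,interpolation=0))
E
```

```text
clock: 20.45
tool_pos: [0.6131, 0.005, 0.1832]
eef_rot: [-0.656, 0.754, 0.002, -0.002]
contact_force: [0.4, -0.2, 0.2]
opening: 0.289
t 20.45 pos [0.6131 0.005  0.1832] jaw deg -97.95 zdev [-0.0061  0.0003] F [ 0.43 -0.24  0.15] open 0.289 q7 -1.8
tool delta [-0.0007 -0.0006  0.0572]
yaw turns 0.0
```

View pics/g11_scene.png

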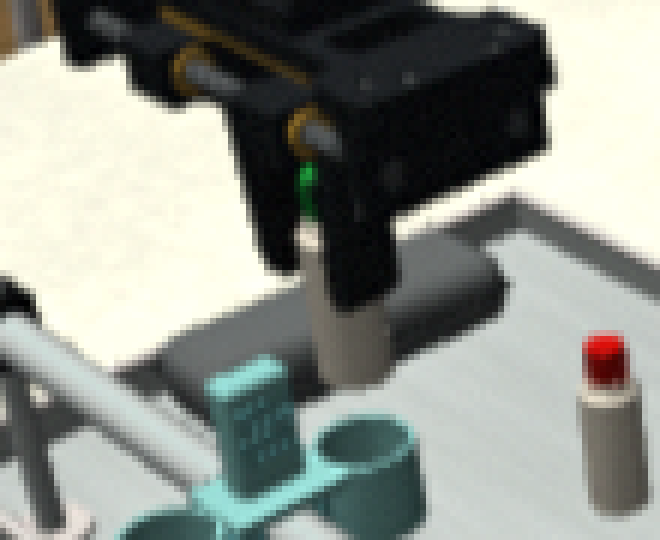

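View pics/g11_top.png

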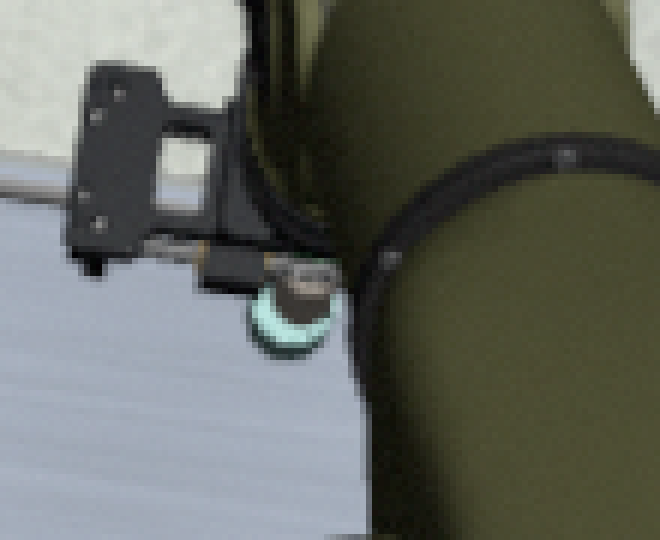

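```bash
python3 - <<'E'
from h import *
for n,(x0,y0),b in(("scene",(125,140),(-.004,-.004)),("top",(265,95),(0,0))):
    I=np.load(f"g11_{n}.npy");k=12;w=(x0,y0,x0+55,y0+50)
    c=np.clip(cv2.resize(I[y0:y0+50,x0:x0+55,::-1].astype(float)*1.8,None,fx=k,fy=k,interpolation=0),0,255).astype('uint8')
    def dr(P,p,yaw,col):
        R=render(n,P,p[0]+b[0],p[1]+b[1],p[2],yaw,w)
        cs,_=cv2.findContours((cv2.resize(R,None,fx=k,fy=k)>.5).astype('uint8'),cv2.RETR_LIST,cv2.CHAIN_APPROX_NONE);cv2.drawContours(c,cs,-1,col,1)
    dr([cyl(-.039,.0185,0,.034)],(.652,.0002,.084),-.138,(0,0,255))
    dr([cyl(0,.013,0,.056)],(.6131,.005,.1832-.0389),0,(0,255,255))
    cv2.imwrite(f"pics/ov_{n}.png",c)
E
```

```text
(no output)
```

View pics/ov_scene.png

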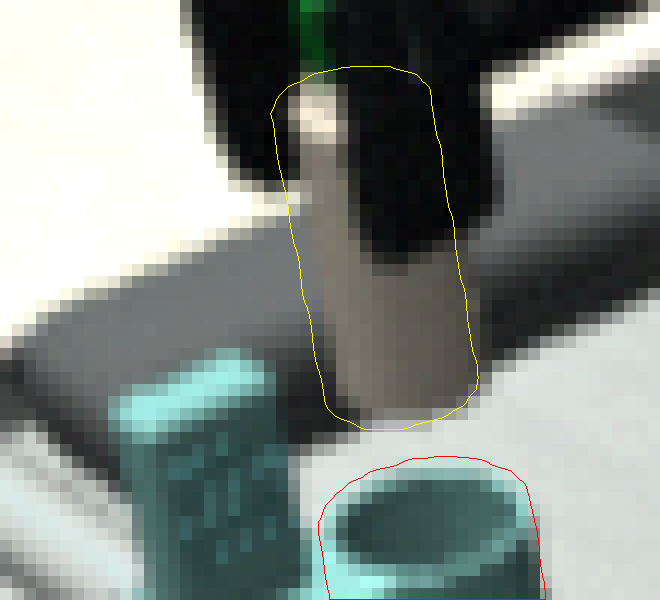

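View pics/ov_top.png

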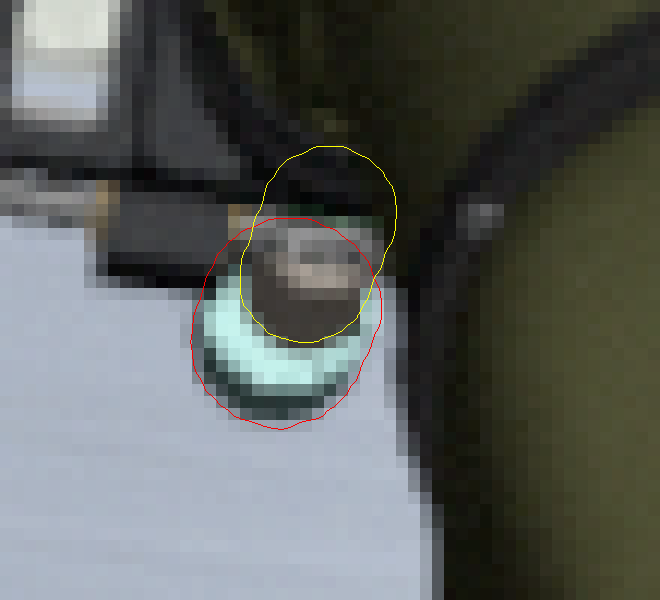

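```bash
python3 -m jog '[[-0.0006,-0.0005,0.008,0,1],[0,0,0.01,0,1],[0,0,0.006,0,1],[0,0,0,0,1]]'|grep -E "pos|force";python3 -m jog '[[0,0,0.004,0,1],[0,0,0.004,0,1],[0,0,0.004,0,1],[0,0,0,0,1]]'|grep -E "pos|force"; python3 - <<'E'
from h import *
for n,(x0,y0) in dict(scene=(110,130),top=(265,95)).items():
    I=r.snapshot(n);im=I[y0:y0+70,x0:x0+80,::-1].astype(float)*1.7
    cv2.imwrite(f"pics/g12_{n}.png",cv2.resize(np.clip(im,0,255).astype('uint8'),None,fx=8,fy=8,interpolation=0))
E
python3 to.py .6134 .0056 .126 82.05
```

```text
tool_pos: [0.6134, 0.0059, 0.1584]
contact_force: [-0.5, -0.2, 0.9]
tool_pos: [0.6143, 0.006, 0.1473]
contact_force: [0.5, -0.6, -0.4]
t 21.45 pos [0.6145 0.006  0.1478] jaw deg -97.93 zdev [-0.0041  0.0009] F [ 0.05 -0.78 -0.8 ] open 0.286 q7 -1.81
tool delta [0.0006 0.0009 0.0218]
yaw turns 0.0001
```

View pics/g12_scene.png

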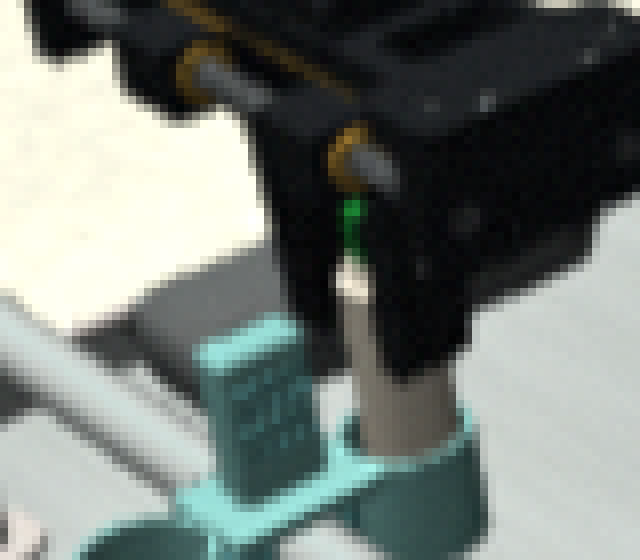

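```bash
python3 -m jog '[[0.0003,0.0006,0.004,0,1],[0,0,0.004,0,1],[0,0,0.004,0,1],[0,0,0.003,0,1],[0,0,0,0,1]]'|grep -E "pos|force";python3 -m jog '[[0,0,0.002,0,1],[0,0,0.001,0,1],[0,0,0,0,1]]'|grep -E "pos|force"; python3 -m jog '[[0,0,0.001,0,1],[0,0,0.0,0,1]]'|grep -E "pos|force"; python3 -m jog '[[0,0,0.001,0,1],[0,0,0.0,0,1]]'|grep -E "pos|force"
```

```text
tool_pos: [0.6139, 0.0058, 0.1324]
contact_force: [2.4, -0.5, 0.2]
tool_pos: [0.614, 0.0058, 0.1299]
contact_force: [1.9, -1.0, 0.5]
tool_pos: [0.614, 0.0058, 0.129]
contact_force: [2.4, 0.6, 1.3]
tool_pos: [0.6139, 0.0058, 0.1279]
contact_force: [2.6, -1.0, 0.2]
```

```bash
python3 -m jog '[[0,-0.0012,0,0,1],[0,0,0.0,0,1]]'|grep -E "pos|force"; python3 -m jog '[[0,0,0.001,0,1],[0,0,0.0,0,1]]'|grep -E "pos|force"; python3 -m jog '[[0,0,0.001,0,1],[0,0,0.0,0,1]]'|grep -E "pos|force"
```

```text
tool_pos: [0.6146, 0.0057, 0.1277]
contact_force: [1.2, -1.7, 1.4]
tool_pos: [0.6146, 0.0057, 0.1266]
contact_force: [1.3, -0.6, 0.3]
tool_pos: [0.6147, 0.0056, 0.1257]
contact_force: [1.3, -1.2, 0.3]
```

```bash
python3 -m jog '[[0.0003,-0.0008,0.0005,0,1],[0,0,0.0005,0,1],[0,0,0.0,0,1]]'|grep -E "pos|force"; python3 -m jog '[[0,0,0.001,0,1],[0,0,0.0,0,1]]'|grep -E "pos|force"; python3 -m jog '[[0,0,0.0005,0,1],[0,0,0.0,0,1]]'|grep -E "pos|force"
```

```text
tool_pos: [0.6152, 0.0052, 0.1246]
contact_force: [0.2, 0.0, -0.1]
tool_pos: [0.6153, 0.0052, 0.1236]
contact_force: [0.8, -0.2, -0.7]
tool_pos: [0.6155, 0.0052, 0.1233]
contact_force: [-0.5, -0.0, 0.9]
```

```bash
python3 -m jog '[[0,0,0.0005,0,1],[0,0,0.0,0,1]]'|grep -E "pos|force"; python3 -m jog '[[0,0,0.0005,0,1],[0,0,0.0,0,1]]'|grep -E "pos|force"; python3 -m jog '[[0,0,0.0005,0,1],[0,0,0.0,0,1]]'|grep -E "pos|force";  python3 - <<'E'
from h import *
for n,(x0,y0) in dict(scene=(110,130),top=(265,95)).items():
    I=r.snapshot(n);im=I[y0:y0+70,x0:x0+80,::-1].astype(float)*1.7
    cv2.imwrite(f"pics/g13_{n}.png",cv2.resize(np.clip(im,0,255).astype('uint8'),None,fx=8,fy=8,interpolation=0))
E
```

```text
tool_pos: [0.6156, 0.0052, 0.1229]
contact_force: [0.4, 0.4, 1.4]
tool_pos: [0.6158, 0.0052, 0.1224]
contact_force: [0.7, -0.6, 1.7]
tool_pos: [0.6158, 0.0052, 0.1219]
contact_force: [-0.0, -0.1, 2.0]
```

View pics/g13_scene.png

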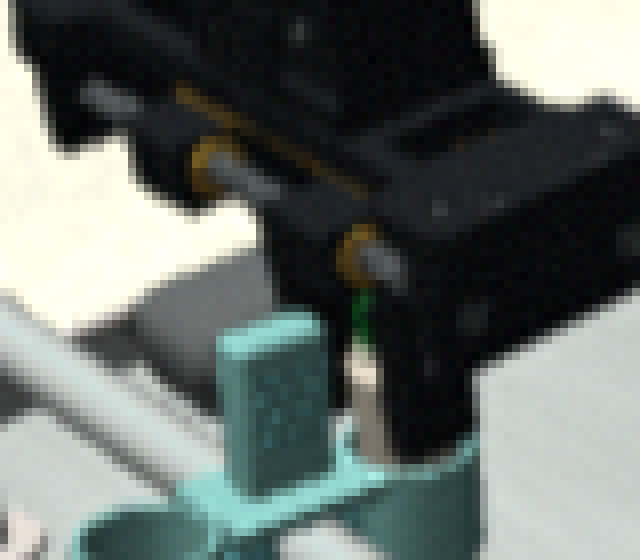

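```bash
python3 -m jog '[[0,0,-0.001,0,1],[0,0,0,0,1]]'|grep -E "pos|force"; python3 -m jog '[[0,0,0,0,0.7],[0,0,0,0,0.68],[0,0,0,0,0.64],[0,0,0,0,0.6],[0,0,0,0,0.55],[0,0,0,0,0.55],[0,0,0,0,0.55]]'; python3 - <<'E'
from h import *
for n,(x0,y0) in dict(scene=(110,130),top=(265,95)).items():
    I=r.snapshot(n);im=I[y0:y0+70,x0:x0+80,::-1].astype(float)*1.7
    cv2.imwrite(f"pics/g14_{n}.png",cv2.resize(np.clip(im,0,255).astype('uint8'),None,fx=8,fy=8,interpolation=0))
E
```

```text
tool_pos: [0.6155, 0.0053, 0.1227]
contact_force: [1.0, -0.2, -0.8]
clock: 25.55
tool_pos: [0.6155, 0.0052, 0.1228]
eef_rot: [-0.656, 0.754, 0.002, -0.001]
contact_force: [-0.3, -0.7, -0.6]
opening: 0.449
```

View pics/g14_scene.png

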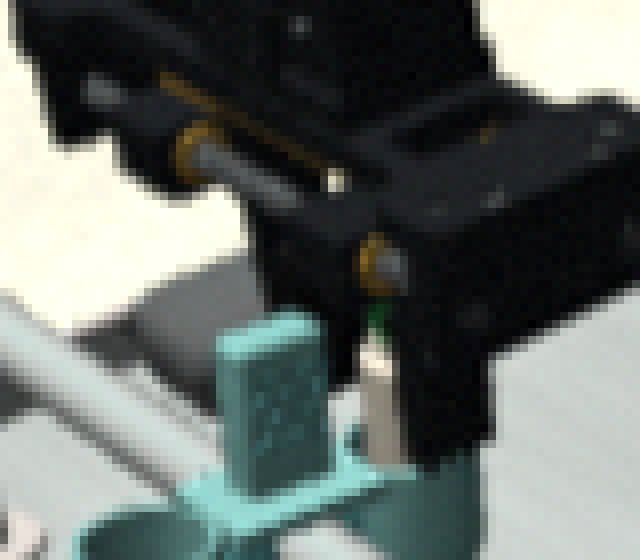

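Released. Now I go straight up and back off to look.

```bash
python3 -m jog '[[0,0,-0.003,0,0.55],[0,0,-0.01,0,0.55],[0,0,-0.025,0,0.55],[0,0,-0.035,0,0.55],[0,0,-0.035,0,0.55],[0,0,-0.01,0,0.5],[0,0,0,0,0.5]]'; python3 -m jog '[[0,0.01,0,0,0.5],[0,0.025,0,0,0.5],[0.01,0.03,0,0,0.5],[0.01,0.03,0,0,0.5],[0.02,0.03,0,0,0.5],[0.02,0.025,0,0,0.5],[0.01,0.01,0,0,0.5],[0,0,0,0,0.5]]';python3 - <<'E'
from h import *
for n,(x0,y0) in dict(scene=(90,120),top=(200,70)).items():
    I=r.snapshot(n);np.save(f"g15_{n}.npy",I);im=I[y0:y0+95,x0:x0+120,::-1].astype(float)*1.7
    cv2.imwrite(f"pics/g15_{n}.png",cv2.resize(np.clip(im,0,255).astype('uint8'),None,fx=6,fy=6,interpolation=0))
E
```

```text
clock: 26.35
tool_pos: [0.6172, 0.0051, 0.2431]
eef_rot: [-0.656, 0.754, 0.0, 0.0]
contact_force: [-0.3, -0.3, 0.8]
opening: 0.504
clock: 27.15
tool_pos: [0.4463, -0.0433, 0.2409]
eef_rot: [-0.656, 0.755, 0.002, -0.002]
contact_force: [0.7, -0.3, -0.7]
opening: 0.5
```

View pics/g15_scene.png

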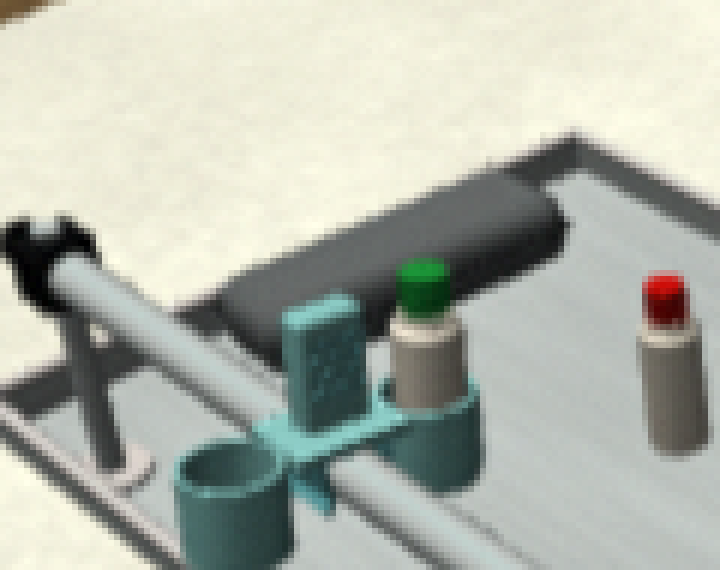

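View pics/g15_top.png

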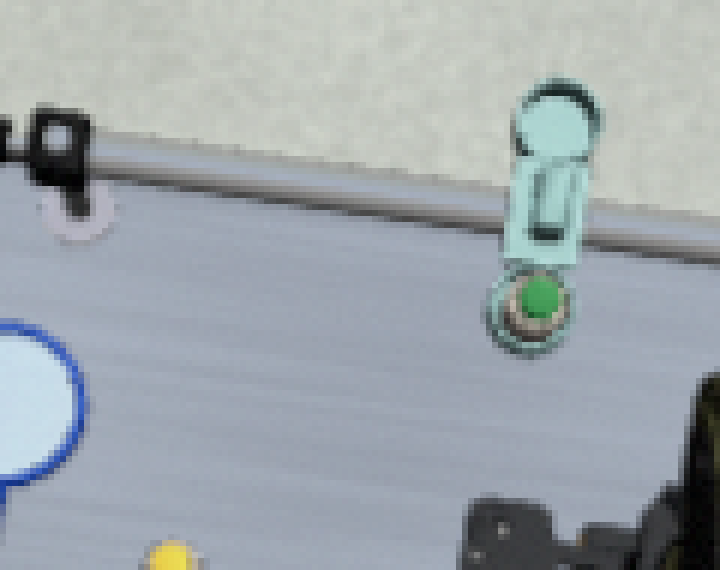

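```bash
python3 -m jog '[[0,0,0,0,0.5],[0,0,0,0,0.5],[0,0,0,0,0.5],[0,0,0,0,0.5],[0,0,0,0,0.5],[0,0,0,0,0.5],[0,0,0,0,0.5],[0,0,0,0,0.5],[0,0,0,0,0.5],[0,0,0,0,0.5]]' >/dev/null; cat > tilt.py <<'E'
from h import *
from cups import teal
for n in("scene","top"): np.save(f"g16_{n}.npy",r.snapshot(n))
def rend(n,p,prims,w):
    x,y,z,yaw,t=p
    c,s=np.cos(t),np.sin(t);A=np.array([[c,0,s],[0,1,0],[-s,0,c]])
    P=[(q-[0,0,.02])@A.T+[0,0,.02] for q in prims]
    return render(n,P,x,y,z,yaw,w)
n="scene"
H=[HOLD[0],HOLD[2],HOLD[3],HOLD[1]]
for tag in("g7","g15","g16"):
    I=np.load(f"{tag}_{n}.npy");w=(110,150,180,225)
    T=teal(I);m=T[w[1]:w[3],w[0]:w[2]].astype('uint8');m=cv2.morphologyEx(m,cv2.MORPH_OPEN,np.ones((2,2)))
    k,l,st,_=cv2.connectedComponentsWithStats(m);m=(l==1+np.argmax(st[1:,4])).astype(float)
    W=np.ones_like(m)
    for b in [render(n,BOT,.6132-.004,.0055-.004,.087,0,w),render(n,[box(.02,.014,.0,.03)],.648,-.004,.084,-.138,w)]: W*=(b<.02)
    f=lambda p:((gaussian_filter(rend(n,[p[0],p[1],.084,-.138,p[2]],H,w),.5)-gaussian_filter(m,.5))**2*W).sum()
    p=np.array([.648,-.004,0.])
    for s in(1,.3,.1):
        o=minimize(f,p,method='Nelder-Mead',options=dict(initial_simplex=np.vstack([p]+[p+s*np.diag([.005,.005,.1])[i] for i in range(3)]),xatol=1e-5,fatol=1e-4));p=o.x
    print(tag,p.round(4),round(o.fun,2))
E
python3 tilt.py
```

```text
g7 [ 0.6499  0.0009 -0.0049] 22.42
g15 [ 0.6499  0.0008 -0.1104] 34.3
g16 [ 0.65    0.0007 -0.1107] 32.25
```

```bash
python3 - <<'E'
import numpy as np
for f in("t0","g16_top","s0","g16_scene"):
    I=np.load(f+".npy").astype(float);R,G,B=I[...,0],I[...,1],I[...,2];o=[]
    x0=slice(200,350) if f[0]=="t" or "top" in f else slice(90,300)
    for m in((R>2*G)&(R>2*B)&(R>50),(R>2.5*B)&(G>.6*R)&(R>60),(B>2*R)&(B>1.5*G)&(B>40)):
        m=m.copy();k=np.zeros_like(m);k[100:300,x0]=1;m&=k;ys,xs=np.nonzero(m);o.append((xs.mean().round(1),ys.mean().round(1),len(xs)))
    print(f,o)
from plant import r
r.finish_job();print("done",r.get_state()["clock"])
E
```

```text
t0 [(np.float64(293.6), np.float64(177.6), 30), (np.float64(228.1), np.float64(163.8), 25), (np.float64(207.6), np.float64(138.9), 61)]
g16_top [(np.float64(292.6), np.float64(177.2), 16), (np.float64(228.1), np.float64(163.8), 25), (np.float64(207.6), np.float64(138.9), 59)]
s0 [(np.float64(199.8), np.float64(168.1), 26), (np.float64(247.3), np.float64(199.4), 52), (np.float64(271.0), np.float64(248.4), 456)]
g16_scene [(np.float64(199.7), np.float64(168.1), 27), (np.float64(247.6), np.float64(199.6), 49), (np.float64(271.0), np.float64(248.4), 456)]
the job is handed in; nothing more can be done
the job is handed in; nothing more can be done
```

The holder is clipped onto the bar and released, the green-capped bottle stands in its robot-side cup, and I handed the job in at about 28 s on the clock.

- **Holder:** Insertion resistance peaked at about 7 N, and the arms then snapped past the bar. The bridge landed with the gripper about where I had estimated (TCP height 0.1276 m). I seated it with about 13 N and let go, and the camera fit then showed it level (about 0.00 rad).
- **Tilt (a check that changed):** Setting the bottle down with about 2 N rolled the holder on the bar by about 0.11 rad. The limit is 0.2 rad. The tilt had not changed about 1 s later, and the holder's position had not moved, so I left it.
- **Bottle:** In both camera views it is in the cup and released, leaning slightly with the holder. I judged its depth from touching the cup floor and from the pictures, and did not measure it against the 4 mm and 8 mm tolerances.
- **Other items:** The red cap, yellow cap and magnifier are in the same image positions as at the start. In the top view the gripper partly hid the red cap, but the scene view agrees to 0.1 pixel. I checked the glasses case only by eye, and it looked unmoved.
- **Not observable:** The spring-arm angles and the clip's grip force cannot be read out, so I did not check them directly.

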